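# Load heatsink bars into the pan and slide it to the heating ring

### The arm

A 7-joint arm with a two-finger parallel gripper is mounted at the origin on the work surface. World frame = base frame: x ahead of the robot, y to its left, z up, the work surface at z = 0. Lengths are in m, angles in rad, forces in N, time in s.
With the tool pointing down it reaches from about 0.425 to 0.95 m from the base axis. Payload 4.7 kg.
Tool frame: the origin (TCP) lies at the very end of the fingers, on their centre line; the grasp point (between the pads) lies 19 mm behind it (env.tcp_to_grasp is the distance from the TCP to the grasp point, in m); z points along the fingers, y is the direction in which the jaws open and shut (so a half turn about z gives the same grasp; the last joint's range is limited). The gripper opens to 85 mm and grips with 20 to 120 N. Pads are 22 mm wide; open, the fingers measure 114 mm over their backs; the gripper's body (76 mm by 85 mm) begins 54 mm behind the grasp point. The pads swing forward as they close: fully open they stand 13 mm farther back than shut.
Start: joints at [1.223, 0.469, -0.049, 1.532, 0.024, 1.141, -0.082], TCP at [0.212, -0.641, 0.231] pointing down, gripper open.
Joint ranges: [-2.59, 2.59], [-0.33, 1.99], [-1.39, 1.29], [0.1, 2.45], [-1.04, 4.18], [0.21, 1.99], [-2.66, 2.66]. Speed limits (rad/s): [2.57, 2.57, 3.14, 3.14, 3.14, 3.14, 3.14].

### API

Orientations are given as a unit quaternion [w, x, y, z].
In Python, from rig import env gives the robot as it stands.
- The arm moves only by the shell command python3 -m inch 'ROWS' [OPENING]. ROWS is JSON, a list that holds one entry, the list of rows, each a list of 6 numbers: the shift along the tool's x, y, z in mm, then the turn, a rotation vector about the tool's x, y, z in degrees. In form: [[[tx, ty, tz, wx, wy, wz], ...]]. A call has 1 to 12 rows; each row is the pose to reach, as a shift and turn from the pose commanded when the call began, along the tool's axes at that moment; what a row does not reach only later rows make up. A row lasts 1/8 s, in which the tool goes at most 62.5 mm and 10.7 degrees, less where a joint would pass 70% of its speed; a pose out of reach is approached as far as the arm can. A call with a gripper value outside its range is refused whole. OPENING is the finger opening in mm, from 0 to 85.4, set as the call begins (- or left out, the last holds). The fingers move at their own pace and stop on an object; the grip force is fixed at half the most. Time passes only in rows, so rows that repeat a pose let the fingers close. It gives the time, the measured TCP pose, the force and the opening at its end, in the units of the state.
- env.observe(): the state, without advancing time (a new reading comes with each control period).
- env.camera(name): name is "side" or "top"; returns a dict with "pixels" (400x640x3 uint8, red, green, blue), "vfov" (degrees; the focal length in pixels is half the picture's height over the tangent of half this angle, whatever the lens; pixels are square), "cx", "cy" (the principal point, pixels), "k1" (the pictures are not rectified: a ray, as slopes to the right and down, at radius r is drawn at 1 + k1 r^2 times it, then the intrinsics apply), "extrinsics" (4x4, takes a point from world to camera coordinates). Camera axes: x right, y down, z forward; pixel columns grow to the right and rows downward; lengths in m; the calibration is good to about 2 mm. A picture is of the moment at which its call begins. There is no depth.
- env.hand_in(): hands the job in, once; it reports no verdict.
Trained networks look in the newest picture that a camera, given by its name, has taken for a name from the list of things; names that differ only in an ending like _2 or _b are one class to them, and where a whole thing is asked for, a point or a joint stands for the part that bears it (a point fixed in the world has none). Each returns a list of dicts, best first, with "confidence" (0 to 1); they miss things now and then, are a little off and sometimes report something else, mostly with a low value. They report only what shows in the picture. A call takes as long as a camera call.
- env.search_frame(camera, label): "uv" ([column, row] in pixels, amid what is visible of it).
- env.spot_point(camera, label): "uv" ([column, row] in pixels: a listed point, or the origin of a listed thing).
The state is a dict: "time_s": time; "joint_pos": joint angles; "qd": joint speeds; "joint_efforts": joint torques, N m; "eef_pos": TCP position; "tcp_rot": TCP orientation; "force": force on the tool from outside, world axes, zero at the start; "wrist_torque": the same for the moment, N m; "width": opening from 0.0 (shut) to 1.0 (fully open).
Only numpy, scipy, OpenCV 4.12 (cv2) and the standard library are available. Lean on these libraries where they do the work, as an engineer would, in place of code of your own. Each camera call takes 0.05 s, during which the arm holds its last target.

### The job

Warm up the heatsink bars so that their old pads can be peeled off: slide the pan by its handle along the hotplate from the grey ring onto the yellow ring, stand every heatsink bar that is there upright in the pan (in its cells, one end down on the floor; leaning on a wall is fine), then slide the loaded pan onto the red ring and only then push the hotplate's switch lever fully over to on. Slide the pan flat on the hotplate, never lifting or tipping it, centre it on each ring, and leave the fan, the jar and the screwdriver where they are.

Things in the scene. Friction and masses are not known exactly. Their poses are not given: they have to be found in the camera images.
- hob: bench hotplate, fixed: a low slab 190 (its x) x 440 (its y) mm with a black top 30 mm above the bench; origin at the centre of its underside, z up. Three painted rings lie in a row along its y axis, 145 mm apart, the middle one at its centre; which colour lies where changes.
- ring_grey: grey painted ring on the hotplate (inner diameter 121, outer 143 mm, flat paint with a grey dot in the middle): the rest place, where the pan starts; origin at its centre, on the hotplate's top face
- ring_yellow: yellow painted ring on the hotplate (inner diameter 121, outer 143 mm, flat paint with a yellow dot in the middle): the loading place; origin at its centre, on the hotplate's top face
- ring_red: red painted ring on the hotplate (inner diameter 121, outer 143 mm, flat paint with a red dot in the middle): the heating place; origin at its centre, on the hotplate's top face
- pan_mid (a point): loose round steel pan, outer diameter 116, height 78, wall 2.5, floor 4 mm, about 0.45 kg. Point: on its axis, 39 mm above its underside. z up, x points from handle to pan. A cross of 3 mm walls, at 45 degrees to x, reaching 74 mm above the underside, makes four cells
- pan_cells (a point): middle of the cross inside the pan, on the pan's axis at the cross's top edge (74 mm above the pan's underside); axes as pan_mid. The four cells' centres lie 34 mm from it towards the pan's +x, -x, +y and -y; each takes one bar easily, with some 8 mm to spare all round
- pan_handle (a point): the grip point on the pan's level black stick handle: bar 20 mm wide (pan y) and 16 mm high, 100 mm long along the pan's x, from 86 to 186 mm from the pan's axis on its -x side. Point: centre of the bar's section, 143 mm from the axis, 56 mm above the pan's underside (86 mm above the bench).
- bar1_mid (a point): copper-coloured finned heatsink bar, square rod 150 x 22 x 22 mm, 0.08 kg, lying on the bench at the start; may be absent. Point: its centre; x runs along its length. Either end may go down. Standing on the pan's floor its centre is about 40 mm above the point pan_mid.
- bar2_mid (a point): blue finned heatsink bar, square rod 150 x 22 x 22 mm, 0.08 kg, lying on the bench at the start; may be absent. Point: its centre; x runs along its length. Either end may go down. Standing on the pan's floor its centre is about 40 mm above the point pan_mid.
- bar3_mid (a point): bare aluminium (silver) finned heatsink bar, square rod 150 x 22 x 22 mm, 0.08 kg, lying on the bench at the start; may be absent. Point: its centre; x runs along its length. Either end may go down. Standing on the pan's floor its centre is about 40 mm above the point pan_mid.
- bar4_mid (a point): green finned heatsink bar, square rod 150 x 22 x 22 mm, 0.08 kg, lying on the bench at the start; may be absent. Point: its centre; x runs along its length. Either end may go down. Standing on the pan's floor its centre is about 40 mm above the point pan_mid.
- switch (a joint): hotplate's switch: red toggle lever in front of the hotplate's right end, swinging about a level axis; value in rad: 0 = off, leaning 0.5 rad towards the robot; 1.0 = fully on, leaning 0.5 rad away from it; stays where it is left, light to push
- switch_tip (a point): the tip of the switch's red lever, a ball 26 mm across on a thin rod, 80 mm from its hinge, which lies 22 mm above switch_foot; at mid-swing it stands highest; pushed in the switch block's +x direction (away from the robot) it goes on
- switch_foot (a point): centre of the switch block's underside (block 70 x 50 x 25 mm, fixed on the bench); x is the direction in which the lever is pushed on
- fan: bystander: black square case fan, 80 x 80 x 25 mm, beyond the hotplate; origin under its centre
- jar: bystander: jar, 56 mm across, 70 mm high; origin under its centre
- driver: bystander: orange screwdriver, 190 mm long, lying beyond the hotplate; origin under it

How it is judged:
On the way, in this order (a step that is already met when the one before it is completed fails the run):
1. the pan is centred on the yellow ring (horizontal distance between pan_mid and ring_yellow below 0.02 m), for 0.2 s.
2. every heatsink bar stands upright in the pan on the yellow ring (horizontal distance between pan_mid and ring_yellow below 0.02 m and angle between the x axis of each of bar1_mid, bar2_mid, bar3_mid, bar4_mid and the z axis of hob, either way round below 0.65 rad and horizontal distance between each of bar1_mid, bar2_mid, bar3_mid, bar4_mid and pan_mid below 0.07 m and z of bar1_mid in the frame of pan_mid between 0.015 and 0.06 m and z of bar2_mid in the frame of pan_mid between 0.015 and 0.06 m and z of bar3_mid in the frame of pan_mid between 0.015 and 0.06 m and z of bar4_mid in the frame of pan_mid between 0.015 and 0.06 m), for 0.2 s.
3. the loaded pan is centred on the red ring (horizontal distance between pan_mid and ring_red below 0.02 m and angle between the x axis of each of bar1_mid, bar2_mid, bar3_mid, bar4_mid and the z axis of hob, either way round below 0.65 rad and horizontal distance between each of bar1_mid, bar2_mid, bar3_mid, bar4_mid and pan_mid below 0.07 m and z of bar1_mid in the frame of pan_mid between 0.015 and 0.06 m and z of bar2_mid in the frame of pan_mid between 0.015 and 0.06 m and z of bar3_mid in the frame of pan_mid between 0.015 and 0.06 m and z of bar4_mid in the frame of pan_mid between 0.015 and 0.06 m), for 0.2 s.
4. the switch is pushed to on (value of joint switch above 0.85 rad), for 0.2 s.
At the end, for the whole second after the job is handed in: the pan stands flat with its axis within 20 mm of the red ring's centre, every present bar stands in it on its floor, within 0.65 rad (about 37 degrees) of vertical, and the switch is beyond 0.85 rad (all of step 3 and value of joint switch above 0.85 rad and angle between pan_mid's own z axis and vertical below 0.08 rad); the robot touches nothing.
It fails at once if the pan is lifted more than 12 mm off the hotplate or tipped by more than 0.2 rad (z of pan_mid in the frame of hob above 0.081 m or angle between pan_mid's own z axis and vertical above 0.2 rad).
It fails at once if the fan, jar or screwdriver is moved more than 30 mm (distance of any of fan, jar, driver from where it was at the start of the episode above 0.03 m).
Of bar1, bar2, bar3, bar4 only 3 to 4 are there at a start; the rules pass over those that are not, and their reading is None.
At some moment in a run one of bar1, bar2, bar3, bar4, pan may be knocked a few centimetres aside while the robot is not near it.
It also fails if it takes over 210 s, if anything falls off the work surface, if the arm or the gripper's body presses on something with over 40 N, if the wrist force passes 120 N, or if a joint passes its speed limit or range.

## Working session

There is one attempt and no reset: what is moved stays moved. The work goes in short steps, Python scripts to look and compute and a shell command to move; the robot and the scene stay as the last step left them, time stands still between calls to the robot, and variables do not carry over. Pictures are saved under pics/ and viewed, and the job is handed in when it is done.

```bash
ls; mkdir -p pics
cat > h.py <<'E'
import numpy as np, cv2
from rig import env
def snap(n,fn=None):
    c=env.camera(n)
    if fn: cv2.imwrite('pics/'+fn,c['pixels'][:,:,::-1])
    return c
def K(c):
    h=c['pixels'].shape[0]; f=h/2/np.tan(np.radians(c['vfov'])/2)
    return f
def ray(c,uv):
    f=K(c); d=np.array([(uv[0]-c['cx'])/f,(uv[1]-c['cy'])/f]); s=d.copy()
    for _ in range(30): s=d/(1+c['k1']*(s@s))
    E=np.array(c['extrinsics']); R=E[:3,:3]; o=-R.T@E[:3,3]
    return o,R.T@np.array([s[0],s[1],1.])
def onz(c,uv,z):
    o,d=ray(c,uv); return o+d*(z-o[2])/d[2]
def proj(c,p):
    E=np.array(c['extrinsics']); q=E[:3,:3]@np.array(p)+E[:3,3]; s=q[:2]/q[2]; s=s*(1+c['k1']*(s@s))
    return s*K(c)+[c['cx'],c['cy']]
def tri(c1,u1,c2,u2):
    o1,d1=ray(c1,u1);o2,d2=ray(c2,u2)
    t=np.linalg.lstsq(np.stack([d1,-d2],1),o2-o1,rcond=None)[0]
    a=o1+d1*t[0];b=o2+d2*t[1]; return (a+b)/2,np.linalg.norm(a-b)
E
cat > s1.py <<'E'
from h import *
np.set_printoptions(precision=3,suppress=True)
t=snap('top','t0.png');s=snap('side','s0.png')
for n,c in (('top',t),('side',s)):
    E=np.array(c['extrinsics']);print(n,c['vfov'],c['k1'],-E[:3,:3].T@E[:3,3],E[:3,:3].tolist())
Z=dict(ring_grey=.03,ring_yellow=.03,ring_red=.03,pan_mid=.069,pan_cells=.104,pan_handle=.086,bar1_mid=.011,bar2_mid=.011,bar3_mid=.011,bar4_mid=.011,switch_tip=.09,switch_foot=0,fan=0,jar=0,driver=0,hob=0)
for k,z in Z.items():
    for n,c in (('top',t),('side',s)):
        for r in env.spot_point(n,k)[:2]:
            print(k,n,round(r['confidence'],2),np.array(r['uv']),onz(c,r['uv'],z))
o=env.observe();print(o['time_s'],o['eef_pos'],o['tcp_rot'],o['force'])
E
python3 s1.py
```

```text
pics
top 53.62496603166982 -0.08504932219139591 [ 0.318 -0.036  1.152] [[0.027232961751271347, -0.9996257092904677, 0.002609045761001515], [-0.9764833054656051, -0.02716070899149634, -0.2138753142231348], [0.21386612621268283, 0.0032767686229659833, -0.976857483385459]]
side 53.131604477702446 -0.10032852123870106 [0.105 0.596 0.659] [[-0.798695954215111, -0.6016443440337641, -0.010433408484042216], [-0.34442161624931267, 0.4713073987915389, -0.8119378585240156], [0.49341516290100407, -0.6448979912641493, -0.5836506299858167]]
ring_grey side 0.62 [331.7 193.5] [ 0.614 -0.132  0.03 ]
ring_yellow top 0.7 [308.3 181.5] [ 0.615 -0.003  0.03 ]
ring_yellow top 0.62 [407.2 182.3] [ 0.621 -0.294  0.03 ]
ring_yellow side 0.6 [358.6 167.9] [ 0.626 -0.288  0.03 ]
ring_red top 0.61 [306.7 183.7] [0.608 0.001 0.03 ]
ring_red side 0.72 [304.5 220.2] [0.602 0.002 0.03 ]
ring_red side 0.33 [273.7 341.4] [0.43  0.308 0.03 ]
pan_mid top 0.98 [361.6 180.7] [ 0.611 -0.155  0.069]
pan_cells top 0.68 [361.5 174.6] [ 0.619 -0.151  0.104]
pan_cells side 0.96 [333.8 169.4] [ 0.613 -0.139  0.104]
pan_cells si
[... 1014 characters left out ...]
 0.218 0.   ]
switch_foot side 0.8 [442.1 180.9] [ 0.409 -0.416  0.   ]
switch_foot side 0.42 [272.7 339.8] [0.45  0.292 0.   ]
fan top 0.65 [297.6 133.1] [0.777 0.036 0.   ]
fan side 0.74 [240.6 208. ] [0.8   0.035 0.   ]
fan side 0.64 [202.3 252.8] [0.746 0.215 0.   ]
jar top 0.66 [236.2 143.1] [0.74  0.224 0.   ]
jar side 0.76 [203.  256.2] [0.736 0.222 0.   ]
driver top 0.67 [364.2 132.4] [ 0.785 -0.171  0.   ]
driver top 0.47 [202.4 213.9] [0.515 0.309 0.   ]
driver side 0.81 [290.  176.1] [ 0.794 -0.167  0.   ]
hob side 0.91 [334.7 199.8] [ 0.614 -0.147  0.   ]
hob side 0.71 [439.3 184. ] [ 0.409 -0.395  0.   ]
1.7 [ 0.212 -0.641  0.231] [0.    0.987 0.159 0.   ] [-0.803 -0.055  0.123]
```

View pics/t0.png

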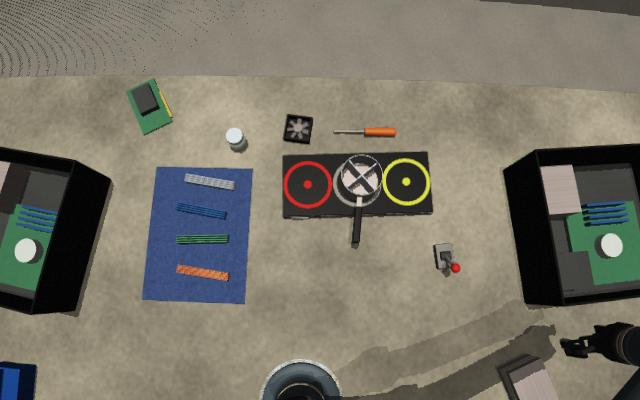

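View pics/s0.png

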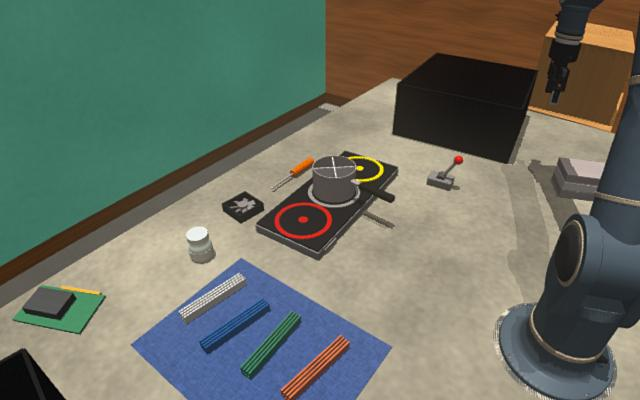

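Top view: the red ring is at (308,184). The pan is on the grey ring at (358,182) with its handle down to (356,240). The yellow ring is at (407,182) and the switch ball at (456,268). All four bars are on the blue mat, around (203–210, 182–272). Next I measure them precisely.

```bash
cat > m.py <<'E'
from h import *
import sys
np.set_printoptions(precision=4,suppress=True)
HUE={'bar1':((4,110,90),(16,255,255)),'bar4':((50,90,50),(75,255,255)),'bar2':((100,130,60),(110,255,220)),'bar3':None}
def world_poly(c,cnt,z): return np.array([onz(c,p,z)[:2] for p in cnt.reshape(-1,2).astype(float)])
def rings(c):
    hsv=cv2.cvtColor(c['pixels'],cv2.COLOR_RGB2HSV); out={}
    for n,rg in dict(red=[((0,150,100),(4,255,255)),((175,150,100),(180,255,255))],yellow=[((26,150,120),(34,255,255))]).items():
        m=sum(cv2.inRange(hsv,*r) for r in rg)
        cs,_=cv2.findContours(m,cv2.RETR_EXTERNAL,cv2.CHAIN_APPROX_NONE)
        k=max(cs,key=lambda q:cv2.boundingRect(q)[2]*cv2.boundingRect(q)[3])
        w=world_poly(c,k,.03).astype(np.float32)
        out[n]=cv2.fitEllipse(w*1000)
    return out
if __name__=='__main__':
    for n in('top','side'):
        c=snap(n); print(n)
        try: print(rings(c))
        except Exception as e: print(e)
E
cat > bars.py <<'E'
from h import *
np.set_printoptions(precision=4,suppress=True)
c=snap('top')
im=c['pixels'][:,:,::-1]
# rectified top view on z=.022 : 1mm/px
xs=np.arange(.28,.72,.001);ys=np.arange(.42,.18,-.001)
mx=np.zeros((len(xs),len(ys)),np.float32);my=mx.copy()
for i,x in enumerate(xs[::-1]):
    for j,y in enumerate(ys):
        mx[i,j],my[i,j]=proj(c,[x,y,.022])
r=cv2.remap(im,mx,my,cv2.INTER_LINEAR)
import sys
cv2.imwrite('pics/'+sys.argv[1],r)
lab=cv2.cvtColor(r,cv2.COLOR_BGR2LAB).astype(int)
hsv=cv2.cvtColor(r,cv2.COLOR_BGR2HSV)
M={'bar1':cv2.inRange(hsv,(3,110,90),(18,255,255)),'bar4':cv2.inRange(hsv,(45,90,40),(80,255,255)),'bar3':cv2.inRange(hsv,(0,0,90),(180,60,255)),'bar2':cv2.inRange(hsv,(98,170,60),(112,255,255))}
for n,m in M.items():
    m=cv2.morphologyEx(m,cv2.MORPH_CLOSE,np.ones((9,9)));m=cv2.morphologyEx(m,cv2.MORPH_OPEN,np.ones((5,5)))
    cs,_=cv2.findContours(m,cv2.RETR_EXTERNAL,cv2.CHAIN_APPROX_NONE)
    for k in sorted(cs,key=cv2.contourArea)[::-1][:2]:
        (a,b),(w,h),ang=cv2.minAreaRect(k)
        p=cv2.boxPoints(((a,b),(w,h),ang)); e=[p[1]-p[0],p[2]-p[1]];e=max(e,key=np.linalg.norm)
        print(n,'x',round(xs[-1]-a*0-b*.001,4),'y',round(ys[0]-a*.001,4),'size',round(w),round(h),'axis angle from +y toward +x deg',round(np.degrees(np.arctan(e[1]/e[0])),1))
E
python3 m.py; python3 bars.py b0.png
```

```text
top
{'red': ((607.2646484375, -0.5757966637611389), (141.57022094726562, 142.1897430419922), 90.31453704833984), 'yellow': ((624.1055297851562, -290.7176513671875), (140.40480041503906, 141.90191650390625), 90.76836395263672)}
side
{'red': ((608.0902099609375, 1.3785390853881836), (141.8321533203125, 142.7269744873047), 122.31449890136719), 'yellow': ((623.7005004882812, -290.4423828125), (128.98268127441406, 134.90847778320312), 72.79666137695312)}
bar1 x 0.3427 y 0.2885 size 150 22 axis angle from +y toward +x deg 6.9
bar4 x 0.4387 y 0.2985 size 23 150 axis angle from +y toward +x deg -2.5
bar3 x 0.6855 y 0.3005 size 67 239 axis angle from +y toward +x deg 0.0
bar3 x 0.6095 y 0.29 size 154 27 axis angle from +y toward +x deg 8.6
bar2 x 0.5215 y 0.3083 size 149 23 axis angle from +y toward +x deg 9.5
```

View pics/b0.png

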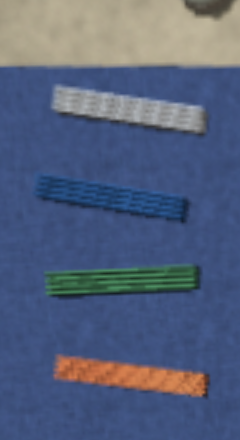

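```bash
cat > pan.py <<'E'
from h import *
import sys
np.set_printoptions(precision=4,suppress=True)
c=snap('top');s=snap('side')
u={}
for k,z in(('pan_mid',.069),('pan_cells',.104),('pan_handle',.086)):
    a=env.spot_point('top',k);b=env.spot_point('side',k)
    if a: print(k,'top',round(a[0]['confidence'],2),onz(c,a[0]['uv'],z))
    if b: print(k,'side',round(b[0]['confidence'],2),onz(s,b[0]['uv'],z))
z=float(sys.argv[2]); x0,x1,y0,y1=[float(v) for v in sys.argv[3:7]]
xs=np.arange(x0,x1,.001)[::-1];ys=np.arange(y1,y0,-.001)
mx=np.zeros((len(xs),len(ys)),np.float32);my=mx.copy()
for i,x in enumerate(xs):
    for j,y in enumerate(ys): mx[i,j],my[i,j]=proj(c,[x,y,z])
r=cv2.remap(c['pixels'][:,:,::-1],mx,my,cv2.INTER_LINEAR)
r=cv2.resize(r,None,fx=2,fy=2)
for i in range(0,len(xs),20): cv2.putText(r,f'{xs[i]*1000:.0f}',(0,2*i+4),0,.3,(0,255,255));cv2.line(r,(22,2*i),(28,2*i),(0,255,255))
for j in range(0,len(ys),20): cv2.putText(r,f'{ys[j]*1000:.0f}',(2*j-10,10),0,.3,(0,255,255));cv2.line(r,(2*j,12),(2*j,18),(0,255,255))
cv2.imwrite('pics/'+sys.argv[1],r)
E
python3 pan.py p0.png .108 .40 .70 -.32 .06
```

```text
pan_mid top 0.35 [ 0.4796 -0.1409  0.069 ]
pan_mid side 0.83 [ 0.6049 -0.1424  0.069 ]
pan_cells top 0.85 [ 0.6213 -0.1562  0.104 ]
pan_cells side 0.96 [ 0.6061 -0.1394  0.104 ]
pan_handle top 0.78 [ 0.4687 -0.1415  0.086 ]
pan_handle side 0.65 [ 0.4747 -0.1405  0.086 ]
```

View pics/p0.png

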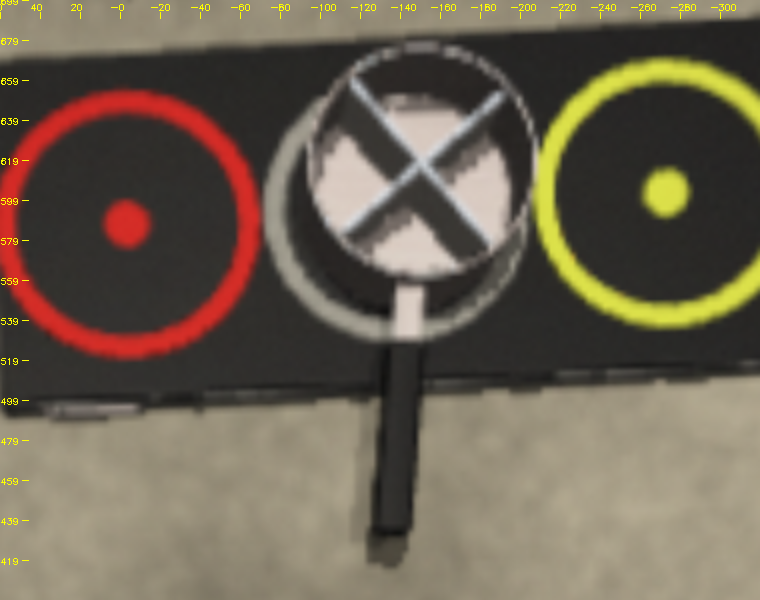

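The pan centre is at (0.619, -0.151) with yaw about -4°. The handle grip point is near (0.476, -0.141).

```bash
cat > go.py <<'E'
# usage: go.py x y z  yaw tilt [az]  (mm/deg) : tool x-yaw for tilt 0 ; or  prints row from current pose
from h import *
from scipy.spatial.transform import Rotation as R
import sys
np.set_printoptions(precision=1,suppress=True)
def cur():
    o=env.observe(); q=o['tcp_rot']; return np.array(o['eef_pos']),R.from_quat([q[1],q[2],q[3],q[0]]),o
def row(p,Rt):
    p0,R0,o=cur()
    return np.r_[R0.inv().apply(np.array(p)-p0)*1000,(R0.inv()*Rt).as_rotvec(degrees=True)]
def down(yaw): # tool x at yaw, z down
    return R.from_euler('z',yaw,degrees=True)*R.from_euler('x',180,degrees=True)
def axes(zv,yv):
    z=np.array(zv,float);z/=np.linalg.norm(z);y=np.array(yv,float);y-=z*(y@z);y/=np.linalg.norm(y)
    return R.from_matrix(np.stack([np.cross(y,z),y,z],1))
if __name__=='__main__':
    a=[float(v) for v in sys.argv[1:]]
    p0,R0,o=cur()
    print('t',o['time_s'],'pos',p0*1000,'F',np.array(o['force']),'w',o['width'],'q',np.array(o['joint_pos']).round(2))
    print('row',row(np.array(a[:3])/1000,down(a[3])))
E
python3 go.py 476 -141 170 -4.1
```

```text
t 2.25 pos [ 211.6 -641.   231.4] F [ 0.3 -0.2  0.3] w 1.0029714515252586 q [ 1.2  0.5 -0.1  1.5  0.   1.1 -0.1]
row [ 407.8 -391.9   61.3    0.    -0.    22.4]
```

```bash
python3 -m inch '[[[408,-392,61,0,0,22.4],[408,-392,61,0,0,22.4],[408,-392,61,0,0,22.4],[408,-392,61,0,0,22.4],[408,-392,61,0,0,22.4],[408,-392,61,0,0,22.4],[408,-392,61,0,0,22.4],[408,-392,61,0,0,22.4],[408,-392,61,0,0,22.4],[408,-392,61,0,0,22.4],[408,-392,61,0,0,22.4],[408,-392,61,0,0,22.4]]]' 60; python3 go.py 476 -141 68 -4.1
```

```text
time_s: 3.75
eef_pos: [0.4755, -0.1428, 0.1704]
tcp_rot: [0.0, 0.999, -0.038, -0.0]
force: [-0.0, -0.2, -0.8]
width: 0.702
t 3.75 pos [ 475.5 -142.8  170.4] F [-0.  -0.2 -0.8] w 0.7019461705395529 q [ 0.4  0.3 -0.2  2.   0.1  0.9 -1.5]
row [  0.4  -1.9 102.4   0.1   0.   -0.2]
```

```bash
python3 -m inch '[[[0,-2,50,0,0,0],[0,-2,90,0,0,0],[0,-2,102,0,0,0],[0,-2,102,0,0,0]]]'; python3 -c "
from h import *
snap('side','s1.png');snap('top','t1.png')"
```

```text
time_s: 4.25
eef_pos: [0.4761, -0.1399, 0.0684]
tcp_rot: [0.0, 0.999, -0.037, -0.0]
force: [-0.2, -0.3, 0.5]
width: 0.704
```

View pics/s1.png

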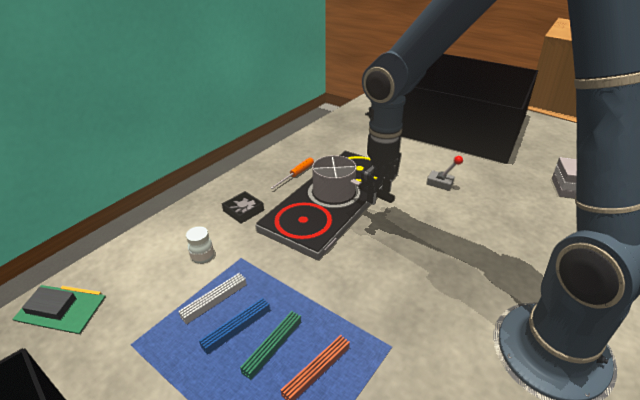

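The fingers straddle the handle at about (378,190), so I close.

```bash
python3 -m inch '[[[0,0,0,0,0,0],[0,0,0,0,0,0],[0,0,0,0,0,0],[0,0,0,0,0,0],[0,0,0,0,0,0],[0,0,0,0,0,0]]]' 0; python3 go.py 481 -281 68 -4.1
```

```text
time_s: 5.1
eef_pos: [0.4766, -0.139, 0.0689]
tcp_rot: [0.0, 0.999, -0.036, 0.0]
force: [-2.7, -1.1, 6.8]
width: 0.22
t 5.1 pos [ 476.6 -139.    68.9] F [-2.7 -1.1  6.8] w 0.2199645347205421 q [ 0.4  0.4 -0.2  2.1  0.1  0.7 -1.6]
row [ 14.7 141.3   0.9   0.   -0.   -0. ]
```

```bash
python3 -m inch '[[[1,8,0,0,0,0],[2,22,0,0,0,0],[4,38,0,0,0,0],[6,54,0,0,0,0],[7,70,0,0,0,0],[9,86,0,0,0,0],[11,102,0,0,0,0],[12,116,0,0,0,0],[14,128,0,0,0,0],[15,137,0,0,0,0],[15,140,0,0,0,0],[15,140,0,0,0,0]]]'; python3 pan.py p1.png .108 .40 .70 -.40 .02
```

```text
time_s: 6.6
eef_pos: [0.4823, -0.2789, 0.0687]
tcp_rot: [-0.0, 0.999, -0.035, 0.001]
force: [1.8, 2.9, 4.2]
width: 0.22
pan_mid top 0.57 [ 0.627 -0.299  0.069]
pan_mid side 0.56 [ 0.6209 -0.285   0.069 ]
pan_cells top 0.75 [ 0.6245 -0.2913  0.104 ]
pan_cells side 0.66 [ 0.621  -0.2793  0.104 ]
pan_handle top 0.58 [ 0.4765 -0.2879  0.086 ]
pan_handle side 0.69 [ 0.4872 -0.288   0.086 ]
```

View pics/p1.png

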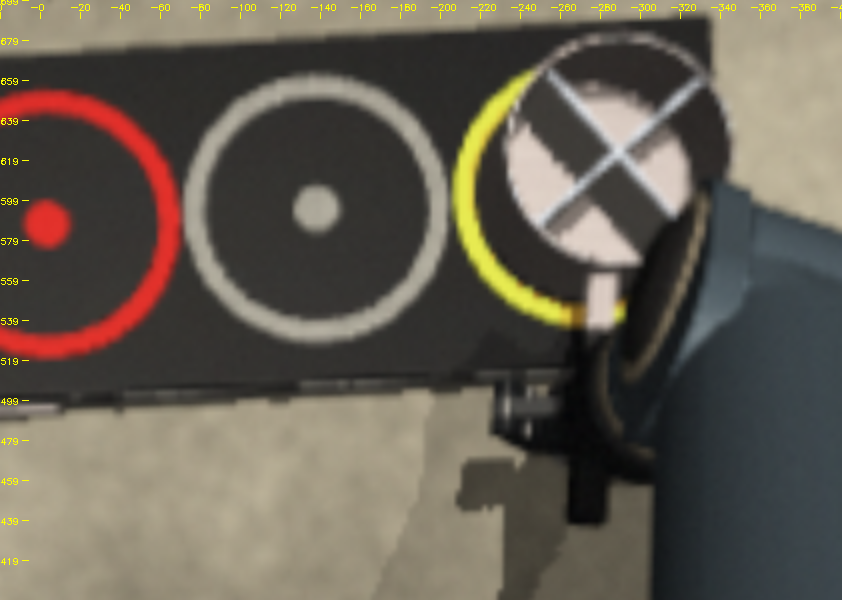

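The cross centre at (617,152) gives the pan axis at (0.624, -0.290), which is on the yellow ring. I release and head for the bars.

```bash
python3 -m inch '[[[0,0,0,0,0,0],[0,0,0,0,0,0],[0,0,-40,0,0,0],[0,0,-100,0,0,0],[0,0,-160,0,0,0],[0,0,-200,0,0,0]]]' 50
cat > bar.py <<'E'
from go import *
# bar.py lie x y theta g back | stand x y yaw tcpz(mm)
a=sys.argv; T=35.
p0,R0,o=cur(); print('t',o['time_s'],'pos',p0*1000,'w',round(o['width'],3),'F',np.array(o['force']),'q',np.array(o['joint_pos']).round(2).tolist())
v=[float(x) for x in a[2:]]
if a[1]=='lie':
    x,y,th,g,back=v; d=np.array([np.sin(np.radians(th)),np.cos(np.radians(th)),0])
    z=d*np.sin(np.radians(T))+np.array([0,0,-np.cos(np.radians(T))])
    p=np.array([x,y,0])-d*(75-g)+[0,0,9]-z*back
    Rt=axes(z,[d[1],-d[0],0])
else:
    x,y,yaw,tz=v; f=np.array([np.cos(np.radians(yaw)),np.sin(np.radians(yaw)),0])
    z=f*np.cos(np.radians(T))+np.array([0,0,-np.sin(np.radians(T))])
    p=np.array([x,y,tz])+2*f
    Rt=axes(z,[f[1],-f[0],0])
print('target',p,'row',row(p/1000,Rt))
E
python3 bars.py b1.png; python3 pan.py p2.png .108 .40 .70 -.40 .02 ; python3 bar.py lie 438.7 298.5 -2.5 22 90
```

```text
time_s: 7.75
eef_pos: [0.4809, -0.2809, 0.271]
tcp_rot: [0.001, 0.999, -0.037, 0.001]
force: [-0.2, 0.1, -1.0]
width: 0.583
bar1 x 0.3429 y 0.2883 size 149 21 axis angle from +y toward +x deg 7.0
bar4 x 0.4386 y 0.2985 size 23 150 axis angle from +y toward +x deg -2.4
bar3 x 0.6855 y 0.3005 size 67 239 axis angle from +y toward +x deg 0.0
bar3 x 0.6093 y 0.2901 size 155 27 axis angle from +y toward +x deg 8.6
bar2 x 0.5213 y 0.3085 size 147 22 axis angle from +y toward +x deg 9.0
pan_mid top 0.61 [ 0.625  -0.2924  0.069 ]
pan_mid side 0.78 [ 0.6186 -0.2738  0.069 ]
pan_cells top 0.85 [ 0.6277 -0.2953  0.104 ]
pan_cells side 0.94 [ 0.6143 -0.2777  0.104 ]
pan_handle top 0.86 [ 0.4827 -0.2806  0.086 ]
pan_handle side 0.74 [0.4016 0.3314 0.086 ]
t 8.2 pos [ 480.4 -279.4  266.8] w 0.588 F [-0.2  0.2  0.1] q [0.63, 0.26, -0.22, 1.76, 0.06, 1.13, -1.25]
target [443.3 194.   82.7] row [ -70.8 -469.3  184.7   29.2   26.3  -93.4]
```

```bash
python3 -m inch '[[[-71,-469,60,29.2,26.3,-93.4],[-71,-469,60,29.2,26.3,-93.4],[-71,-469,60,29.2,26.3,-93.4],[-71,-469,60,29.2,26.3,-93.4],[-71,-469,60,29.2,26.3,-93.4],[-71,-469,60,29.2,26.3,-93.4],[-71,-469,60,29.2,26.3,-93.4],[-71,-469,60,29.2,26.3,-93.4],[-71,-469,60,29.2,26.3,-93.4],[-71,-469,60,29.2,26.3,-93.4],[-71,-469,125,29.2,26.3,-93.4],[-71,-469,185,29.2,26.3,-93.4]]]' 50;  python3 bar.py lie 438.7 298.5 -2.5 22 0
```

```text
time_s: 9.7
eef_pos: [0.4451, 0.1926, 0.0816]
tcp_rot: [-0.214, 0.66, 0.689, 0.209]
force: [0.7, -0.6, -0.2]
width: 0.579
t 9.7 pos [445.1 192.6  81.6] w 0.579 F [ 0.7 -0.6 -0.2] q [0.49, 0.55, -0.77, 2.19, -0.5, 0.5, 0.3]
target [441.  245.6   9. ] row [ 2.  -2.3 89.9  0.3  0.2  0.1]
```

```bash
python3 -m inch '[[[2,-2,40,0,0,0],[2,-2,65,0,0,0],[2,-2,80,0,0,0],[2,-2,88,0,0,0],[2,-2,90,0,0,0],[2,-2,90,0,0,0]]]'; python3 -c "
from h import *
snap('side','s2.png')"; python3 bar.py lie 438.7 298.5 -2.5 22 0
```

```text
time_s: 10.45
eef_pos: [0.4407, 0.246, 0.011]
tcp_rot: [-0.215, 0.659, 0.69, 0.209]
force: [0.1, 0.8, -0.4]
width: 0.583
t 10.5 pos [440.7 245.9  11.1] w 0.592 F [-0.3 -0.  -0.9] q [0.35, 0.71, -0.75, 2.21, -0.52, 0.27, 0.3]
target [441.  245.6   9. ] row [-1.5  0.3  1.5  0.2  0.1  0.1]
```

View pics/s2.png

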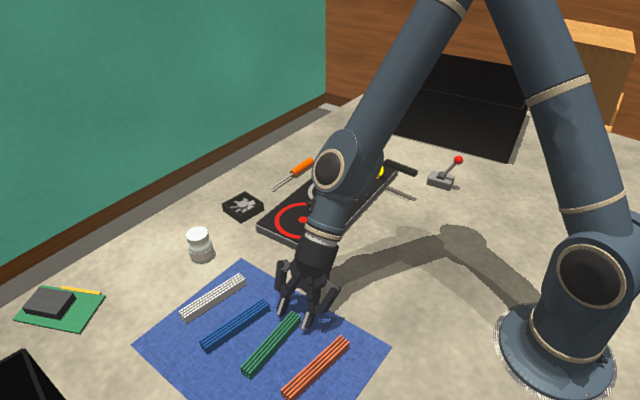

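The fingers straddle the near end of the green bar at about (300,320). I close and lift.

```bash
python3 -m inch '[[[0,0,0,0,0,0],[0,0,0,0,0,0],[0,0,0,0,0,0],[0,0,0,0,0,0],[0,0,0,0,0,0],[0,0,0,0,0,0]]]' 0; python3 bar.py lie 438.7 298.5 -2.5 22 0;  python3 bar.py stand 658 -292 -4 300
```

```text
time_s: 11.25
eef_pos: [0.4407, 0.2461, 0.0112]
tcp_rot: [-0.215, 0.659, 0.69, 0.209]
force: [-0.0, -1.9, 6.2]
width: 0.237
t 11.25 pos [440.7 246.1  11.2] w 0.237 F [-0.  -1.9  6.2] q [0.35, 0.71, -0.75, 2.21, -0.52, 0.27, 0.3]
target [441.  245.6   9. ] row [-1.7  0.3  1.5  0.2  0.1  0.1]
t 11.25 pos [440.7 246.1  11.2] w 0.237 F [-0.  -1.9  6.2] q [0.35, 0.71, -0.75, 2.21, -0.52, 0.27, 0.3]
target [ 660.  -292.1  300. ] row [-284.1  197.1 -549.3  -68.3   14.9   68.7]
```

```bash
python3 -m inch '[[[20,0,-30,0,0,0],[50,0,-72,0,0,0],[85,0,-120,0,0,0],[120,0,-172,0,0,0],[140,0,-200,0,0,0],[140,0,-200,0,0,0]]]'; python3 bar.py stand 658 -292 -4 320; python3 -c "
from h import *
snap('side','s3.png')"
```

```text
time_s: 12.0
eef_pos: [0.4404, 0.247, 0.257]
tcp_rot: [-0.213, 0.659, 0.69, 0.21]
force: [0.3, -0.1, -0.7]
width: 0.238
t 12.0 pos [440.4 247.  257. ] w 0.238 F [ 0.3 -0.1 -0.7] q [0.46, 0.22, -0.8, 2.04, -0.58, 0.85, 0.1]
target [ 660.  -292.1  320. ] row [-415.2  196.4 -363.1  -68.1   14.7   68.9]
```

View pics/s3.png

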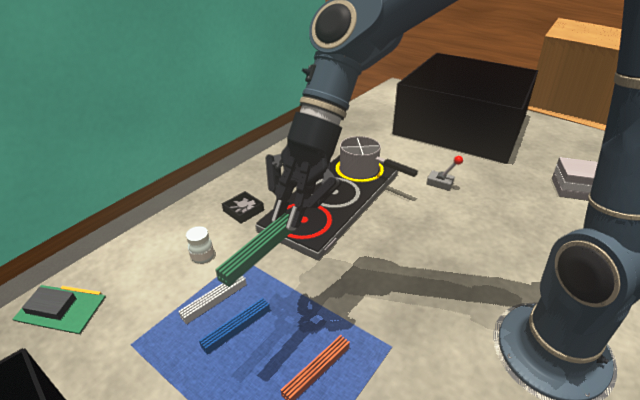

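The green bar is held level with no slip. Next I rotate it upright over the pan.

```bash
python3 -m inch '[[[-415,196,-363,-68.1,14.7,68.9],[-415,196,-363,-68.1,14.7,68.9],[-415,196,-363,-68.1,14.7,68.9],[-415,196,-363,-68.1,14.7,68.9],[-415,196,-363,-68.1,14.7,68.9],[-415,196,-363,-68.1,14.7,68.9],[-415,196,-363,-68.1,14.7,68.9],[-415,196,-363,-68.1,14.7,68.9],[-415,196,-363,-68.1,14.7,68.9],[-415,196,-363,-68.1,14.7,68.9],[-415,196,-363,-68.1,14.7,68.9],[-415,196,-363,-68.1,14.7,68.9]]]'; python3 bar.py stand 658 -292 -4 270; python3 -c "
from h import *
snap('side','s4.png');snap('top','t4.png')"
```

```text
time_s: 13.55
eef_pos: [0.6582, -0.2951, 0.3233]
tcp_rot: [0.009, 0.893, -0.028, 0.449]
force: [-0.3, 0.2, -0.6]
width: 0.242
t 13.55 pos [ 658.2 -295.1  323.3] w 0.242 F [-0.3  0.2 -0.6] q [1.1, 0.29, -0.69, 1.95, -1.04, 0.21, -0.17]
target [ 660.  -292.1  270. ] row [-41.8  -2.6  33.2  -0.9   1.7  -0.1]
```

View pics/s4.png

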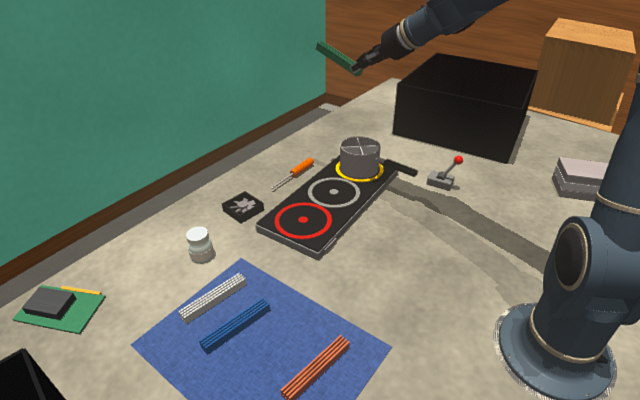

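View pics/t4.png

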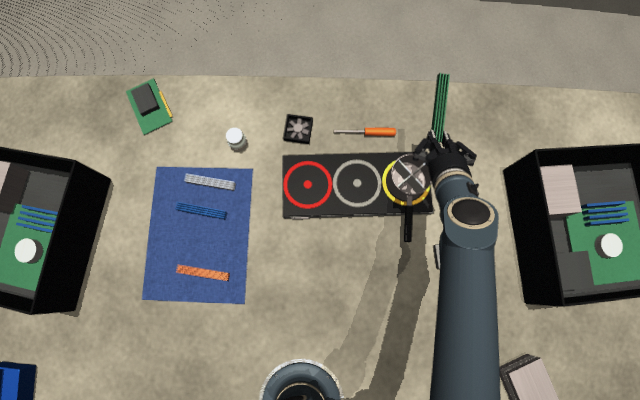

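I had the lean sign wrong. The bar points up and away, seen in the side view at (338,58) and in the top view at (441,105). The correct standing pose leans the tool the other way, with the wrist on the +y side. I go back through the carry pose first.

```bash
python3 - <<'E'
s=open('bar.py').read()
s=s.replace("Rt=axes(z,[f[1],-f[0],0])","Rt=axes(z,[-f[1],f[0],0])")
s=s.replace("if a[1]=='lie'","""if a[1]=='carry':
    x,y,tz,tilt,yaw=v; t=np.radians(tilt); d=np.array([np.cos(np.radians(yaw)),np.sin(np.radians(yaw)),0])
    Rt=axes(d*np.sin(t)+np.array([0,0,-np.cos(t)]),[d[1],-d[0],0]); p=np.array([x,y,tz])
elif a[1]=='lie'""")
open('bar.py','w').write(s)
E
python3 bar.py carry 520 -50 350 35 86
```

```text
t 13.65 pos [ 658.3 -295.1  324.3] w 0.238 F [ 0.5  0.3 -0.7] q [1.1, 0.29, -0.69, 1.95, -1.04, 0.21, -0.18]
target [520. -50. 350.] row [ -71.8 -236.8 -136.3   62.2  -14.9  -64.6]
```

```bash
python3 -m inch '[[[-72,-237,-136,62,-15,-65],[-72,-237,-136,62,-15,-65],[-72,-237,-136,62,-15,-65],[-72,-237,-136,62,-15,-65],[-72,-237,-136,62,-15,-65],[-72,-237,-136,62,-15,-65],[-72,-237,-136,62,-15,-65],[-72,-237,-136,62,-15,-65],[-72,-237,-136,62,-15,-65],[-72,-237,-136,62,-15,-65],[-72,-237,-136,62,-15,-65],[-72,-237,-136,62,-15,-65]]]'; python3 bar.py stand 621.5 -323.5 -94 320
```

```text
time_s: 15.15
eef_pos: [0.5205, -0.0515, 0.3506]
tcp_rot: [-0.2, 0.698, 0.652, 0.219]
force: [-0.4, 0.0, -1.4]
width: 0.241
t 15.15 pos [520.5 -51.5 350.6] w 0.241 F [-0.4  0.  -1.4] q [1.03, 0.33, -0.87, 1.7, -0.36, 1.3, 0.22]
target [ 621.4 -325.5  320. ] row [-237.1  119.8 -124.9    0.4  -89.5   -0.1]
```

```bash
python3 -m inch '[[[-237,120,-125,0,-89.5,0],[-237,120,-125,0,-89.5,0],[-237,120,-125,0,-89.5,0],[-237,120,-125,0,-89.5,0],[-237,120,-125,0,-89.5,0],[-237,120,-125,0,-89.5,0],[-237,120,-125,0,-89.5,0],[-237,120,-125,0,-89.5,0],[-237,120,-125,0,-89.5,0],[-237,120,-125,0,-89.5,0],[-237,120,-125,0,-89.5,0],[-237,120,-125,0,-89.5,0]]]'; python3 bar.py stand 621.5 -323.5 -94 270; python3 -c "
from h import *
snap('side','s5.png');snap('top','t5.png')"
```

```text
time_s: 16.65
eef_pos: [0.6222, -0.3265, 0.3212]
tcp_rot: [0.317, 0.651, 0.603, -0.335]
force: [0.5, 0.5, -0.2]
width: 0.24
t 16.65 pos [ 622.2 -326.5  321.2] w 0.24 F [ 0.5  0.5 -0.2] q [0.33, 0.48, -0.38, 1.64, 1.15, 1.42, -0.53]
target [ 621.4 -325.5  270. ] row [42.4 -1.4 28.6  0.2 -0.1 -0.5]
```

View pics/s5.png

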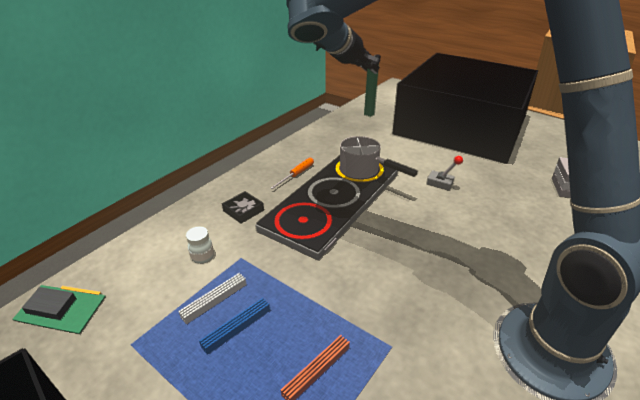

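View pics/t5.png

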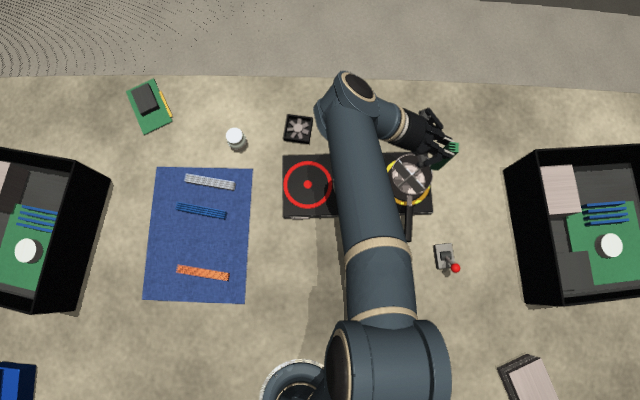

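```bash
python3 pan.py p5.png .108 .40 .70 -.40 .02
python3 - <<'E'
from h import *
s=snap('side');t=snap('top')
for z in (.321+.022,.321-.128): print('side',proj(s,[.6222,-.3245,z]),'top',proj(t,[.6222,-.3245,z]))
im=cv2.imread('pics/s5.png')[40:230,300:430]; a=cv2.resize(im,None,fx=4,fy=4,interpolation=cv2.INTER_CUBIC)[:600]
cv2.imwrite('pics/s5z.png',a)
E
```

```text
pan_mid top 0.71 [ 0.6235 -0.2906  0.069 ]
pan_mid side 0.59 [ 0.6209 -0.2785  0.069 ]
pan_cells top 0.8 [ 0.6194 -0.2948  0.104 ]
pan_cells side 0.93 [ 0.6178 -0.2817  0.104 ]
pan_handle top 0.72 [ 0.4813 -0.2828  0.086 ]
pan_handle side 0.58 [ 0.4804 -0.2647  0.086 ]
side [372.71063773  60.74713081] top [452.51309226 145.6645493 ]
side [369.36418336 113.57255552] top [433.05649068 165.8691622 ]
```

View pics/s5z.png

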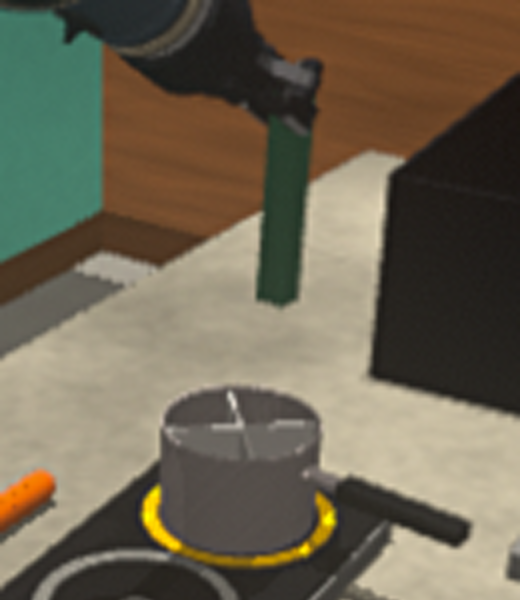

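View pics/p5.png

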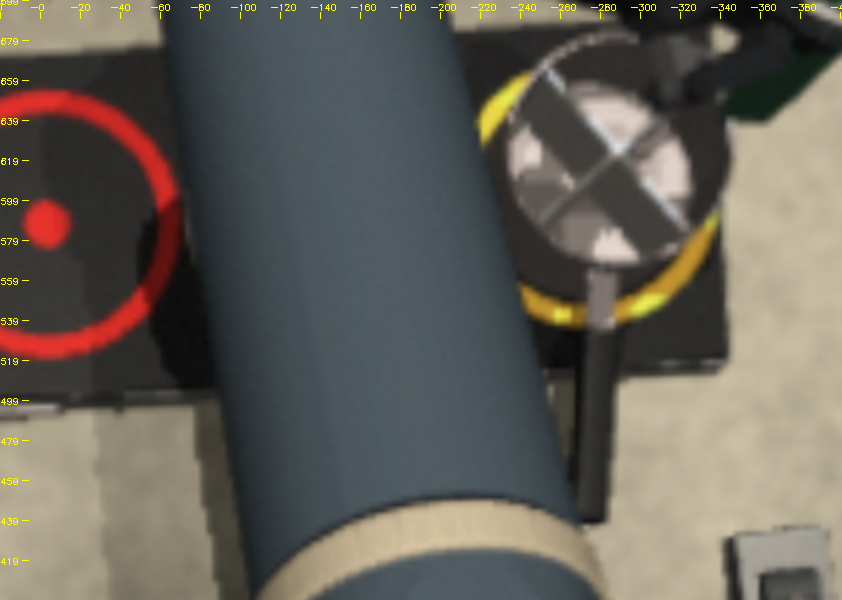

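The bar hangs vertical, with its bottom at (369,115) against a predicted (369,114), and the pan has not moved. I lower it.

```bash
python3 bar.py stand 621.5 -323.5 -94 166
```

```text
t 17.25 pos [ 622.6 -325.2  320.1] w 0.239 F [ 0.1  0.2 -1.5] q [0.32, 0.48, -0.38, 1.64, 1.15, 1.42, -0.53]
target [ 621.4 -325.5  166. ] row [125.9  -2.3  88.8   0.2  -0.   -0.3]
```

```bash
python3 -m inch '[[[20,-1,14,0,0,0],[45,-1,32,0,0,0],[65,-2,46,0,0,0],[85,-2,60,0,0,0],[100,-2,71,0,0,0],[112,-2,79,0,0,0],[120,-2,85,0,0,0],[126,-2,89,0,0,0],[126,-2,89,0,0,0]]]'; python3 bar.py stand 621.5 -323.5 -94 162;python3 -c "
from h import *
s=snap('side');a=cv2.resize(s['pixels'][40:230,300:430,::-1],None,fx=4,fy=4,interpolation=cv2.INTER_CUBIC)[:600]
cv2.imwrite('pics/s6z.png',a)"
```

```text
time_s: 18.38
eef_pos: [0.6219, -0.326, 0.1665]
tcp_rot: [0.317, 0.65, 0.604, -0.336]
force: [0.1, -0.5, 0.5]
width: 0.238
t 18.375 pos [ 621.9 -326.   166.5] w 0.238 F [ 0.1 -0.5  0.5] q [0.3, 0.66, -0.35, 1.76, 1.26, 1.31, -0.8]
target [ 621.4 -325.5  162. ] row [ 3.9 -0.7  2.2  0.2  0.  -0.4]
```

View pics/s6z.png

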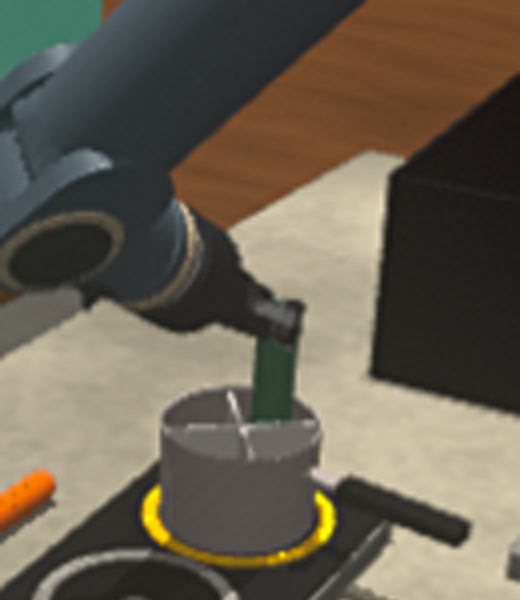

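```bash
python3 -m inch '[[[2,0,1,0,0,0],[4,0,3,0,0,0],[4,0,3,0,0,0]]]'; python3 -m inch '[[[0,0,0,0,0,0],[0,0,0,0,0,0],[0,0,0,0,0,0],[0,0,-15,0,0,0],[0,0,-50,0,0,0],[0,0,-100,0,0,0],[0,0,-150,0,0,0],[0,0,-200,0,0,0]]]' 40; python3 bar.py carry 520 -20 350 0 86 ;python3 -c "
from h import *
s=snap('side','s7.png')"
```

```text
time_s: 18.8
eef_pos: [0.6226, -0.3269, 0.1664]
tcp_rot: [0.32, 0.65, 0.602, -0.337]
force: [-2.7, 3.0, 15.3]
width: 0.238
time_s: 19.8
eef_pos: [0.6323, -0.16, 0.277]
tcp_rot: [0.317, 0.65, 0.604, -0.335]
force: [0.3, 0.9, 0.2]
width: 0.466
t 19.8 pos [ 632.3 -160.   277. ] w 0.466 F [0.3 0.9 0.2] q [0.11, 0.55, -0.44, 1.65, 1.08, 1.58, -0.74]
target [520. -20. 350.] row [  15.4 -121.1 -150.4    0.4   54.9   -0.1]
```

View pics/s7.png

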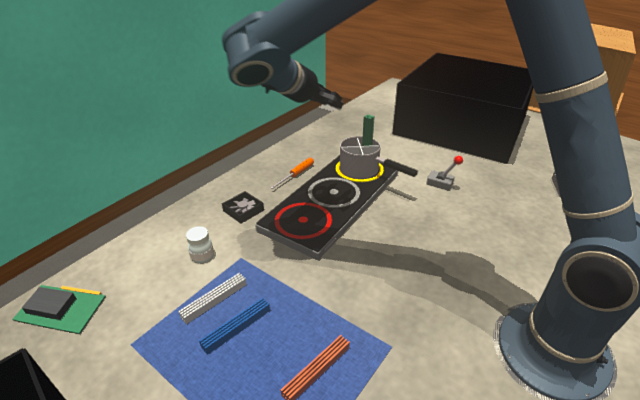

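The green bar stands upright in the cell, with its top at (368,118). Next is the blue bar.

```bash
python3 bar.py lie 521.4 308.4 9.2 20 110
```

```text
t 19.85 pos [ 635.2 -152.3  280.5] w 0.47 F [0.6 4.4 2.3] q [0.1, 0.55, -0.45, 1.65, 1.08, 1.58, -0.74]
target [502.5 191.8  99.1] row [ 340.6 -155.2 -169.8    2.    89.5    6.2]
```

```bash
python3 -m inch '[[[341,-155,-170,2,89.5,6.2],[341,-155,-170,2,89.5,6.2],[341,-155,-170,2,89.5,6.2],[341,-155,-170,2,89.5,6.2],[341,-155,-170,2,89.5,6.2],[341,-155,-170,2,89.5,6.2],[341,-155,-170,2,89.5,6.2],[341,-155,-170,2,89.5,6.2],[341,-155,-170,2,89.5,6.2],[341,-155,-170,2,89.5,6.2],[341,-155,-170,2,89.5,6.2],[341,-155,-170,2,89.5,6.2]]]' 60; python3 bars.py b2.png;  python3 bar.py lie 521.4 308.4 9.2 20 0;python3 -c "
from h import *
s=snap('side','s8.png')"
```

```text
time_s: 21.35
eef_pos: [0.5023, 0.1837, 0.0939]
tcp_rot: [-0.193, 0.73, 0.615, 0.225]
force: [0.4, 0.0, -0.2]
width: 0.703
bar1 x 0.3429 y 0.2883 size 149 21 axis angle from +y toward +x deg 7.0
bar3 x 0.6855 y 0.3005 size 67 239 axis angle from +y toward +x deg 0.0
bar3 x 0.6092 y 0.2901 size 155 27 axis angle from +y toward +x deg 8.6
bar2 x 0.5211 y 0.308 size 148 21 axis angle from +y toward +x deg 9.2
t 21.4 pos [502.3 183.6  93.8] w 0.703 F [0.6 0.2 0. ] q [0.73, 0.72, -1.11, 2.12, 0.18, 0.42, -0.51]
target [512.6 254.1   9. ] row [ 10.6  -1.2 110.2   0.    0.4  -0.6]
```

View pics/s8.png

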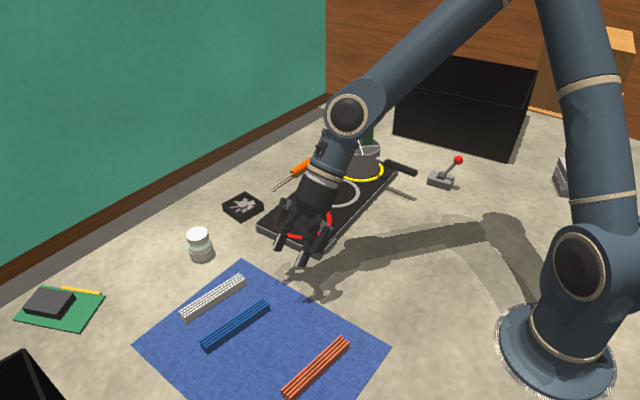

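```bash
python3 -m inch '[[[11,-1,40,0,0.4,0],[11,-1,75,0,0.4,0],[11,-1,98,0,0.4,0],[11,-1,107,0,0.4,0],[11,-1,110,0,0.4,0],[11,-1,110,0,0.4,0]]]'; python3 bar.py lie 521.4 308.2 9.2 20 0;python3 -c "
from h import *
s=snap('side','s9.png')"
```

```text
time_s: 22.2
eef_pos: [0.5126, 0.254, 0.0089]
tcp_rot: [-0.196, 0.73, 0.614, 0.228]
force: [0.2, -0.8, 0.2]
width: 0.704
t 22.2 pos [512.6 254.    8.9] w 0.704 F [ 0.2 -0.8  0.2] q [0.46, 0.85, -0.95, 2.11, 0.43, 0.21, -0.78]
target [512.6 253.9   9. ] row [ 0.  -0.  -0.1 -0.  -0.  -0.7]
```

View pics/s9.png

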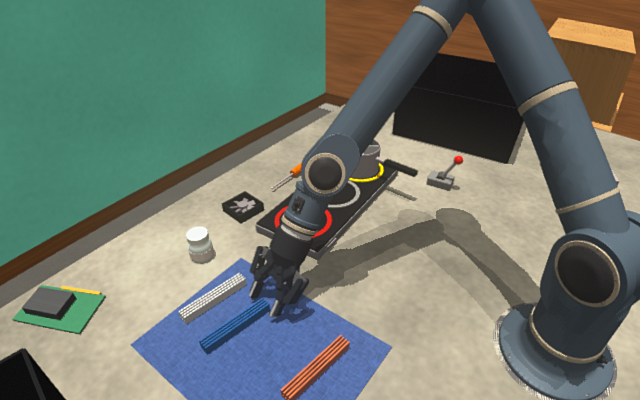

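The fingers straddle the blue bar's near end at about (265,305). I close, then lift.

```bash
python3 -m inch '[[[0,0,0,0,0,0],[0,0,0,0,0,0],[0,0,0,0,0,0],[0,0,0,0,0,0],[0,0,0,0,0,0],[0,0,0,0,0,0]]]' 0; python3 -m inch '[[[20,0,-30,0,0,0],[50,0,-72,0,0,0],[85,0,-120,0,0,0],[120,0,-172,0,0,0],[160,0,-228,0,0,0],[160,0,-228,0,0,0]]]'; python3 bar.py carry 540 -30 360 -20 86
```

```text
time_s: 23.0
eef_pos: [0.5132, 0.2531, 0.0092]
tcp_rot: [-0.196, 0.73, 0.613, 0.228]
force: [-0.7, -2.6, 6.1]
width: 0.24
time_s: 23.75
eef_pos: [0.5164, 0.2544, 0.2918]
tcp_rot: [-0.194, 0.73, 0.614, 0.231]
force: [-0.3, -0.5, -2.0]
width: 0.235
t 23.75 pos [516.4 254.4 291.8] w 0.235 F [-0.3 -0.5 -2. ] q [0.79, 0.5, -1.37, 1.9, 0.0, 0.74, -0.62]
target [540. -30. 360.] row [-186.8   72.  -214.6    0.8  -55.1   -6. ]
```

```bash
python3 -m inch '[[[-187,72,-215,0,-55,-6],[-187,72,-215,0,-55,-6],[-187,72,-215,0,-55,-6],[-187,72,-215,0,-55,-6],[-187,72,-215,0,-55,-6],[-187,72,-215,0,-55,-6],[-187,72,-215,0,-55,-6],[-187,72,-215,0,-55,-6]]]'; python3 bar.py stand 657.6 -292.4 -94 330
```

```text
time_s: 24.75
eef_pos: [0.5387, -0.0312, 0.3549]
tcp_rot: [0.12, 0.721, 0.671, -0.125]
force: [1.2, -0.9, -0.7]
width: 0.24
t 24.75 pos [538.7 -31.2 354.9] w 0.24 F [ 1.2 -0.9 -0.7] q [0.61, 0.35, -1.05, 1.65, 0.6, 1.52, -0.61]
target [ 657.5 -294.4  330. ] row [-230.3  136.9  110.7    0.2  -35.1   -0.2]
```

```bash
python3 -m inch '[[[-230,137,111,0,-35,0],[-230,137,111,0,-35,0],[-230,137,111,0,-35,0],[-230,137,111,0,-35,0],[-230,137,111,0,-35,0],[-230,137,111,0,-35,0],[-230,137,111,0,-35,0],[-230,137,111,0,-35,0]]]'; python3 pan.py p6.png .108 .40 .70 -.40 .02;python3 -c "
from h import *
s=snap('side','s10.png')"; python3 bar.py stand 657.6 -292.4 -94 165
```

```text
time_s: 25.75
eef_pos: [0.658, -0.2933, 0.3311]
tcp_rot: [0.317, 0.65, 0.604, -0.335]
force: [-0.1, 0.7, -1.0]
width: 0.237
pan_mid top 0.83 [ 0.6221 -0.3044  0.069 ]
pan_mid side 0.6 [ 0.6136 -0.2761  0.069 ]
pan_cells top 0.74 [ 0.6188 -0.2942  0.104 ]
pan_cells side 0.94 [ 0.607  -0.2772  0.104 ]
pan_handle side 0.78 [ 0.4804 -0.2813  0.086 ]
t 26.2 pos [ 657.8 -294.9  330.9] w 0.237 F [ 1.  -0.4 -0.8] q [0.49, 0.6, -0.74, 1.53, 1.29, 1.64, -0.56]
target [ 657.5 -294.4  165. ] row [136.2  -1.3  94.7   0.1   0.   -0.3]
```

View pics/s10.png

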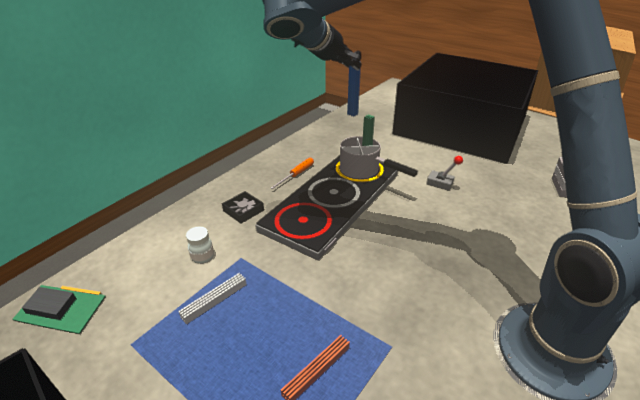

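View pics/p6.png

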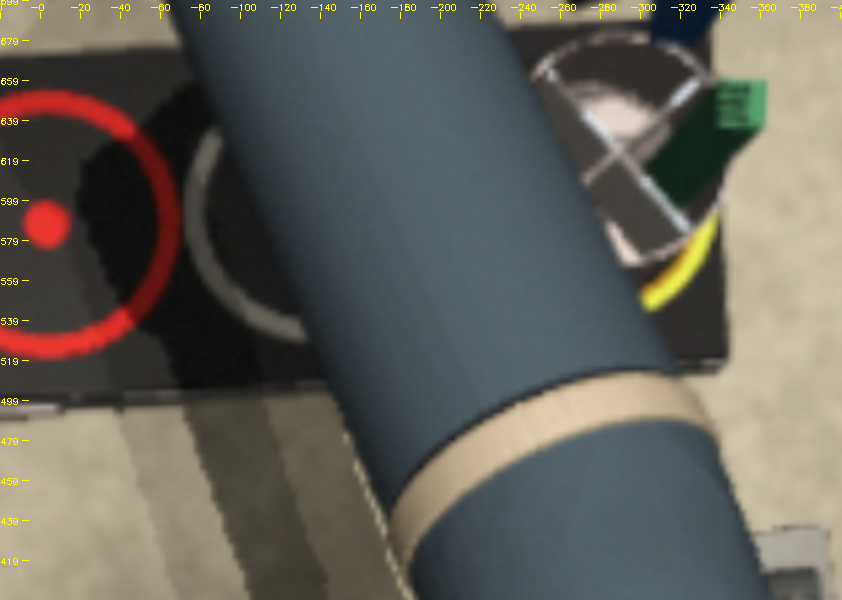

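```bash
python3 -m inch '[[[20,-1,14,0,0,0],[45,-1,32,0,0,0],[65,-1,45,0,0,0],[85,-1,59,0,0,0],[105,-1,73,0,0,0],[120,-1,83,0,0,0],[130,-1,90,0,0,0],[134,-1,93,0,0,0],[134,-1,93,0,0,0]]]'; python3 bar.py stand 657.6 -292.4 -94 165;python3 -c "
from h import *
s=snap('side');a=cv2.resize(s['pixels'][40:230,300:430,::-1],None,fx=4,fy=4,interpolation=cv2.INTER_CUBIC)[:600]
cv2.imwrite('pics/s11z.png',a)"
```

```text
time_s: 27.32
eef_pos: [0.6584, -0.2947, 0.1721]
tcp_rot: [0.319, 0.65, 0.601, -0.338]
force: [-2.4, 2.5, 10.9]
width: 0.236
t 27.325 pos [ 658.4 -294.7  172.1] w 0.236 F [-2.4  2.5 10.9] q [0.45, 0.78, -0.68, 1.65, 1.38, 1.56, -0.81]
target [ 657.5 -294.4  165. ] row [ 6.  -1.   3.8  0.2  0.4 -0.5]
```

View pics/s11z.png

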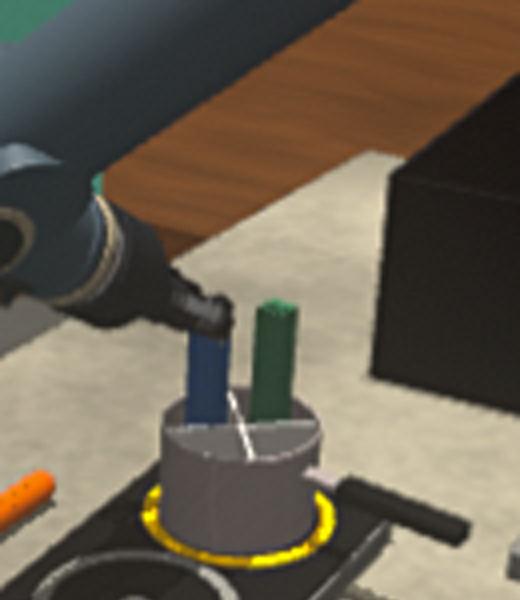

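```bash
python3 -m inch '[[[0,0,0,0,0,0],[0,0,0,0,0,0],[0,0,0,0,0,0],[0,0,-15,0,0,0],[0,0,-50,0,0,0],[0,0,-100,0,0,0],[0,0,-150,0,0,0],[0,0,-200,0,0,0]]]' 36; python3 -c "
from h import *
s=snap('side');a=cv2.resize(s['pixels'][40:230,300:430,::-1],None,fx=4,fy=4,interpolation=cv2.INTER_CUBIC)[:600]
cv2.imwrite('pics/s12z.png',a)
for x,y in((.6215,-.3235),(.6576,-.2924)):
  print(proj(s,[x,y,.184]),(proj(s,[x,y,.184])-[300,40])*4)"; python3 bars.py b3.png; python3 bar.py lie 609.3 290 8.6 20 110
```

```text
time_s: 28.38
eef_pos: [0.6688, -0.1285, 0.2839]
tcp_rot: [0.317, 0.65, 0.604, -0.336]
force: [0.6, -0.5, -0.0]
width: 0.425
[369.20382025 116.69403985] [276.81528101 306.7761594 ]
[352.50187589 117.24371527] [210.00750356 308.97486109]
bar1 x 0.3429 y 0.2883 size 149 21 axis angle from +y toward +x deg 7.0
bar3 x 0.6855 y 0.3005 size 67 239 axis angle from +y toward +x deg 0.0
bar3 x 0.6093 y 0.2901 size 155 27 axis angle from +y toward +x deg 8.5
t 28.475 pos [ 670.7 -122.7  286.2] w 0.419 F [0.2 0.3 0.2] q [0.24, 0.69, -0.77, 1.52, 1.22, 1.8, -0.78]
target [591.6 173.2  99.1] row [ 319.6  -99.4 -129.6    1.7   89.6    5.4]
```

View pics/s12z.png

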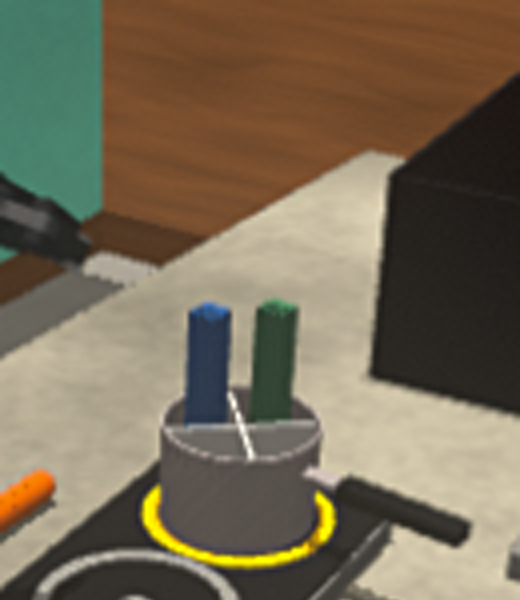

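Both bars stand at the floor level I predicted, with tops at (210,308) and (277,305) in the zoom. Next is the silver bar.

```bash
python3 -m inch '[[[320,-99,-130,2,89.6,5.4],[320,-99,-130,2,89.6,5.4],[320,-99,-130,2,89.6,5.4],[320,-99,-130,2,89.6,5.4],[320,-99,-130,2,89.6,5.4],[320,-99,-130,2,89.6,5.4],[320,-99,-130,2,89.6,5.4],[320,-99,-130,2,89.6,5.4],[320,-99,-130,2,89.6,5.4],[320,-99,-130,2,89.6,5.4],[320,-99,-130,2,89.6,5.4],[320,-99,-130,2,89.6,5.4]]]' 60; python3 bars.py b4.png;  python3 bar.py lie 609.3 290 8.6 20 0;python3 -c "
from h import *
s=snap('side','s13.png')"
```

```text
time_s: 29.98
eef_pos: [0.5918, 0.1666, 0.0951]
tcp_rot: [-0.196, 0.727, 0.619, 0.224]
force: [-0.1, 0.2, 0.3]
width: 0.702
bar1 x 0.3429 y 0.2881 size 150 21 axis angle from +y toward +x deg 7.0
bar3 x 0.6855 y 0.3005 size 67 239 axis angle from +y toward +x deg 0.0
bar3 x 0.6093 y 0.2901 size 155 27 axis angle from +y toward +x deg 8.6
t 30.025 pos [591.8 166.6  95. ] w 0.701 F [-0.2  0.7 -1.1] q [0.79, 1.02, -1.33, 1.91, 0.68, 0.69, -0.87]
target [601.1 235.6   9. ] row [  8.5  -1.  110.3  -0.1   0.4  -0.7]
```

View pics/s13.png

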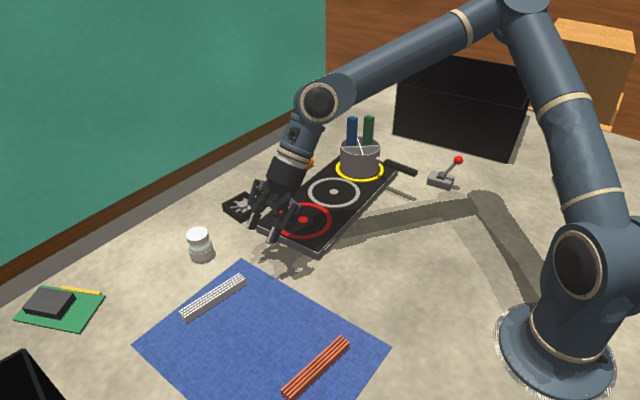

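```bash
python3 -m inch '[[[8,-1,40,0,0.4,0],[8,-1,75,0,0.4,0],[8,-1,98,0,0.4,0],[8,-1,107,0,0.4,0],[8,-1,110,0,0.4,0],[8,-1,110,0,0.4,0]]]'; python3 bar.py lie 609.3 290 8.6 20 0;python3 -c "
from h import *
s=snap('side','s14.png')"
```

```text
time_s: 30.82
eef_pos: [0.6016, 0.2336, 0.0088]
tcp_rot: [-0.198, 0.727, 0.617, 0.227]
force: [0.5, -1.0, -0.3]
width: 0.703
t 30.825 pos [601.6 233.6   8.8] w 0.703 F [ 0.5 -1.  -0.3] q [0.59, 1.07, -1.15, 1.91, 0.79, 0.5, -0.98]
target [601.1 235.6   9. ] row [ 1.7 -0.8  0.9 -0.1 -0.1 -0.8]
```

View pics/s14.png

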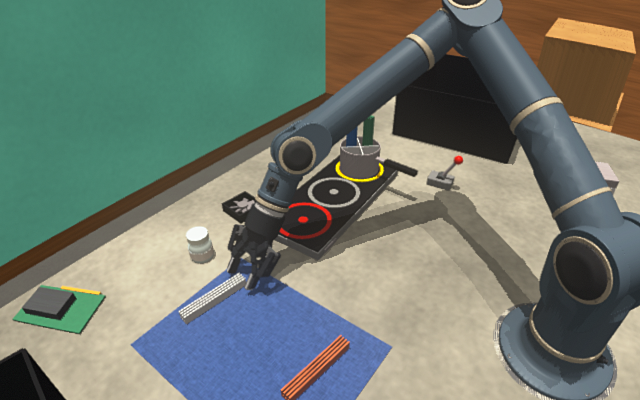

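```bash
python3 -m inch '[[[3,-1,2,0,0,0],[3,-1,2,0,0,0]]]';python3 -m inch '[[[0,0,0,0,0,0],[0,0,0,0,0,0],[0,0,0,0,0,0],[0,0,0,0,0,0],[0,0,0,0,0,0],[0,0,0,0,0,0]]]' 0; python3 -m inch '[[[20,0,-30,0,0,0],[50,0,-72,0,0,0],[85,0,-120,0,0,0],[120,0,-172,0,0,0],[150,0,-214,0,0,0],[150,0,-214,0,0,0]]]'; python3 bar.py carry 560 -30 360 -20 86
```

```text
time_s: 31.12
eef_pos: [0.6007, 0.2377, 0.0088]
tcp_rot: [-0.199, 0.727, 0.617, 0.226]
force: [0.3, 0.3, -0.1]
width: 0.701
time_s: 31.88
eef_pos: [0.601, 0.2375, 0.0085]
tcp_rot: [-0.199, 0.727, 0.617, 0.226]
force: [-0.0, -2.2, 2.9]
width: 0.239
time_s: 32.62
eef_pos: [0.6042, 0.2388, 0.2744]
tcp_rot: [-0.196, 0.726, 0.618, 0.229]
force: [0.3, 0.2, -0.7]
width: 0.239
t 32.625 pos [604.2 238.8 274.4] w 0.239 F [ 0.3  0.2 -0.7] q [0.7, 0.73, -1.37, 1.73, 0.29, 0.84, -0.77]
target [560. -30. 360.] row [-173.6   -1.  -226.7    0.6  -55.1   -5.4]
```

```bash
python3 -m inch '[[[-174,-1,-227,0,-55,-5.4],[-174,-1,-227,0,-55,-5.4],[-174,-1,-227,0,-55,-5.4],[-174,-1,-227,0,-55,-5.4],[-174,-1,-227,0,-55,-5.4],[-174,-1,-227,0,-55,-5.4],[-174,-1,-227,0,-55,-5.4],[-174,-1,-227,0,-55,-5.4]]]'; python3 bar.py stand 589.8 -287.6 -94 350
```

```text
time_s: 33.62
eef_pos: [0.5595, -0.032, 0.3545]
tcp_rot: [0.118, 0.721, 0.672, -0.126]
force: [0.8, -0.5, -0.3]
width: 0.24
t 33.625 pos [559.5 -32.  354.5] w 0.24 F [ 0.8 -0.5 -0.3] q [0.63, 0.44, -1.15, 1.6, 0.68, 1.58, -0.66]
target [ 589.7 -289.6  350. ] row [-238.1   48.3   90.8   -0.   -35.1   -0. ]
```

```bash
python3 -m inch '[[[-238,48,91,0,-35,0],[-238,48,91,0,-35,0],[-238,48,91,0,-35,0],[-238,48,91,0,-35,0],[-238,48,91,0,-35,0],[-238,48,91,0,-35,0],[-238,48,91,0,-35,0],[-238,48,91,0,-35,0]]]'; python3 pan.py p7.png .108 .40 .70 -.40 .02;python3 -c "
from h import *
s=snap('side');a=cv2.resize(s['pixels'][40:230,300:430,::-1],None,fx=4,fy=4,interpolation=cv2.INTER_CUBIC)[:600]
cv2.imwrite('pics/s15z.png',a)"; python3 bar.py stand 589.8 -287.6 -94 171
```

```text
time_s: 34.62
eef_pos: [0.5899, -0.2881, 0.3519]
tcp_rot: [0.316, 0.649, 0.605, -0.336]
force: [0.2, -0.5, -0.1]
width: 0.237
pan_mid top 0.71 [ 0.6156 -0.2941  0.069 ]
pan_mid side 0.88 [ 0.6232 -0.2762  0.069 ]
pan_cells top 0.78 [ 0.6245 -0.2843  0.104 ]
pan_cells side 0.49 [0.545  0.0704 0.104 ]
pan_handle top 0.67 [ 0.4756 -0.2843  0.086 ]
pan_handle side 0.56 [ 0.4791 -0.2746  0.086 ]
t 35.075 pos [ 589.4 -289.7  351.5] w 0.239 F [-0.5  0.7 -0.8] q [0.62, 0.51, -0.87, 1.68, 1.26, 1.65, -0.59]
target [ 589.7 -289.6  171. ] row [147.9  -0.1 103.5   0.   -0.   -0.1]
```

View pics/s15z.png

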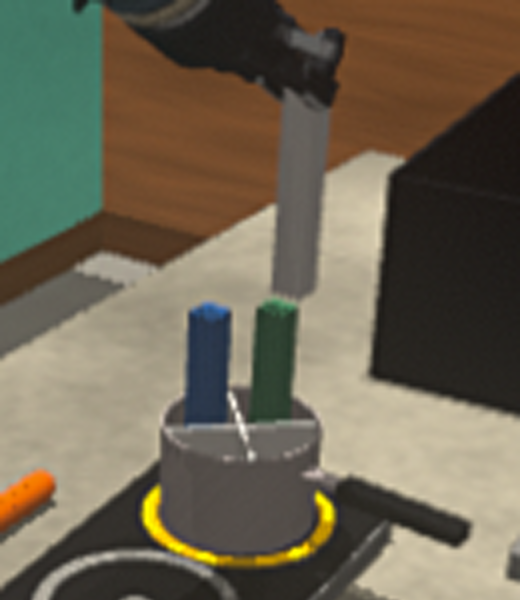

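View pics/p7.png

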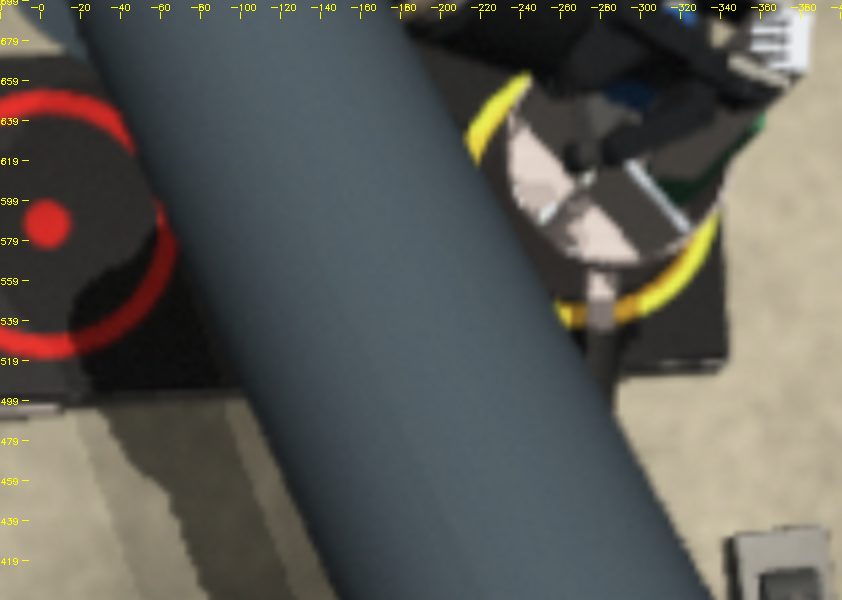

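```bash
python3 -m inch '[[[20,0,14,0,0,0],[45,0,32,0,0,0],[65,0,45,0,0,0],[85,0,59,0,0,0],[105,0,73,0,0,0],[122,0,85,0,0,0],[134,0,94,0,0,0],[144,0,101,0,0,0],[148,0,103.5,0,0,0],[148,0,103.5,0,0,0]]]'; python3 bar.py stand 589.8 -287.6 -94 165;python3 -c "
from h import *
s=snap('side');a=cv2.resize(s['pixels'][40:230,300:430,::-1],None,fx=4,fy=4,interpolation=cv2.INTER_CUBIC)[:600]
cv2.imwrite('pics/s16z.png',a)"
```

```text
time_s: 36.33
eef_pos: [0.5899, -0.2895, 0.171]
tcp_rot: [0.315, 0.649, 0.604, -0.337]
force: [-0.7, -0.3, -0.1]
width: 0.238
t 36.325 pos [ 589.9 -289.5  171. ] w 0.238 F [-0.7 -0.3 -0.1] q [0.55, 0.73, -0.79, 1.82, 1.39, 1.58, -0.9]
target [ 589.7 -289.6  165. ] row [ 4.8 -0.2  3.5  0.  -0.  -0.1]
```

View pics/s16z.png

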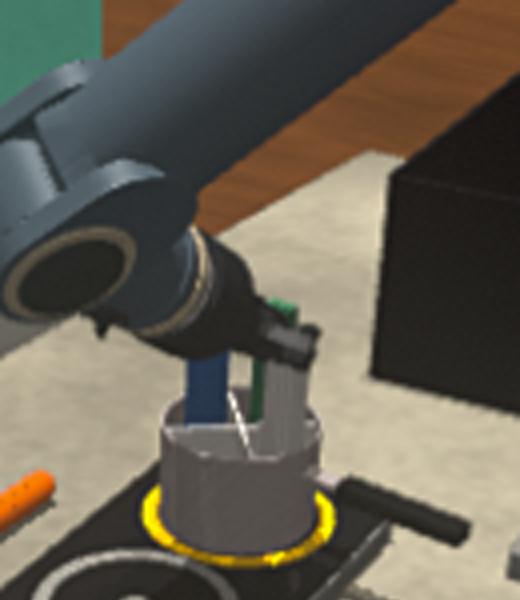

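Inside the cell with no contact yet. I lower the last few mm in small steps, then release.

```bash
python3 -m inch '[[[1.5,0,1,0,0,0],[3,0,2,0,0,0],[4,0,3,0,0,0]]]'; python3 -m inch '[[[0,0,0,0,0,0],[0,0,0,0,0,0],[0,0,0,0,0,0],[0,0,-15,0,0,0],[0,0,-50,0,0,0],[0,0,-100,0,0,0],[0,0,-150,0,0,0],[0,0,-200,0,0,0]]]' 36; python3 bar.py stand 589.8 -287.6 -94 165; python3 -c "
from h import *
s=snap('side','s17.png');a=cv2.resize(s['pixels'][40:230,300:430,::-1],None,fx=4,fy=4,interpolation=cv2.INTER_CUBIC)[:600]
cv2.imwrite('pics/s17z.png',a)"; python3 bars.py b5.png
```

```text
time_s: 36.75
eef_pos: [0.5902, -0.29, 0.168]
tcp_rot: [0.317, 0.649, 0.603, -0.338]
force: [-1.0, 1.8, 8.8]
width: 0.239
time_s: 37.75
eef_pos: [0.601, -0.1239, 0.2822]
tcp_rot: [0.315, 0.649, 0.605, -0.337]
force: [0.6, -0.8, -0.2]
width: 0.421
t 37.75 pos [ 601.  -123.9  282.2] w 0.421 F [ 0.6 -0.8 -0.2] q [0.34, 0.64, -0.89, 1.69, 1.19, 1.82, -0.88]
target [ 589.7 -289.6  165. ] row [  0.6  -0.2 203.2   0.1  -0.1  -0.1]
bar1 x 0.3429 y 0.2881 size 150 21 axis angle from +y toward +x deg 7.0
bar3 x 0.6855 y 0.3005 size 67 239 axis angle from +y toward +x deg 0.0
bar3 x 0.717 y 0.183 size 4 4 axis angle from +y toward +x deg 0.0
```

View pics/s17z.png

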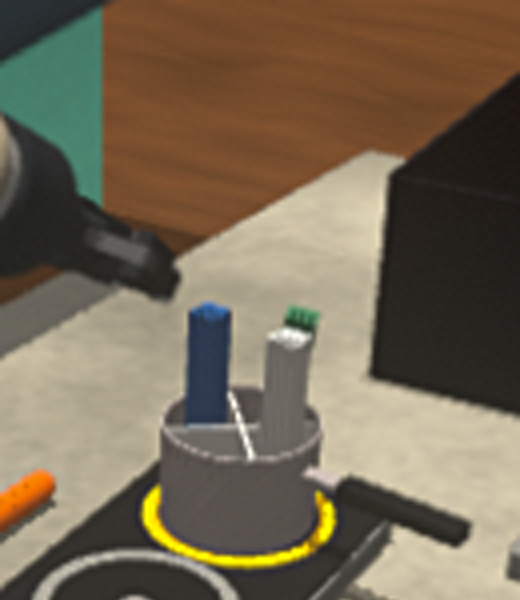

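Three bars are in, and the green one now leans slightly with its top at (302,318). The orange bar is too close for a tilted grasp, so I first carry it flat to the blue bar's old spot.

```bash
python3 bar.py carry 342.9 288.2 120 0 83
```

```text
t 37.85 pos [ 602.9 -118.8  284.4] w 0.417 F [ 0.2 -0.1  0.2] q [0.33, 0.64, -0.9, 1.69, 1.19, 1.82, -0.88]
target [342.9 288.2 120. ] row [ 357.8 -285.8 -225.     2.1   54.7    3. ]
```

```bash
python3 -m inch '[[[358,-286,-225,2,54.7,3],[358,-286,-225,2,54.7,3],[358,-286,-225,2,54.7,3],[358,-286,-225,2,54.7,3],[358,-286,-225,2,54.7,3],[358,-286,-225,2,54.7,3],[358,-286,-225,2,54.7,3],[358,-286,-225,2,54.7,3],[358,-286,-225,2,54.7,3],[358,-286,-225,2,54.7,3],[358,-286,-225,2,54.7,3]]]' 60;  python3 bar.py carry 342.9 288.2 5 0 83
```

```text
time_s: 39.22
eef_pos: [0.3448, 0.2813, 0.1161]
tcp_rot: [0.0, 0.753, 0.658, -0.003]
force: [0.8, -0.5, -0.4]
width: 0.701
t 39.225 pos [344.8 281.3 116.1] w 0.701 F [ 0.8 -0.5 -0.4] q [0.18, 0.54, -1.21, 2.13, 0.65, 0.93, -1.55]
target [342.9 288.2   5. ] row [  7.2  -2.4 111.1  -0.2   0.3  -0.7]
```

```bash
python3 -m inch '[[[7,-2,40,0,0,0],[7,-2,75,0,0,0],[7,-2,98,0,0,0],[7,-2,109,0,0,0],[7,-2,111,0,0,0],[7,-2,111,0,0,0]]]';  python3 bar.py carry 342.9 288.2 5 0 83; python3 -c "
from h import *
s=snap('side','s18.png')"
```

```text
time_s: 39.98
eef_pos: [0.3427, 0.2894, 0.0056]
tcp_rot: [-0.0, 0.752, 0.659, -0.003]
force: [0.4, 1.2, 0.0]
width: 0.703
t 39.975 pos [342.7 289.4   5.6] w 0.703 F [0.4 1.2 0. ] q [-0.03, 0.69, -0.98, 2.19, 0.9, 0.74, -1.76]
target [342.9 288.2   5. ] row [-1.2  0.4  0.6 -0.2  0.2 -0.6]
```

View pics/s18.png

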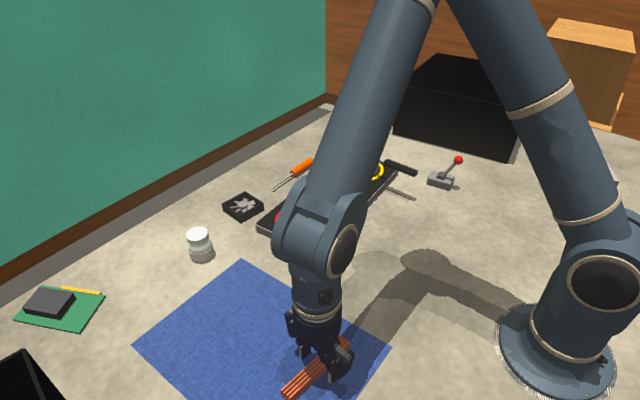

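```bash
python3 -m inch '[[[0,0,0,0,0,0],[0,0,0,0,0,0],[0,0,0,0,0,0],[0,0,0,0,0,0],[0,0,0,0,0,0],[0,0,0,0,0,0]]]' 0; python3 -m inch '[[[0,0,-40,0,0,0],[5,20,-70,0,0,0],[20,75,-70,0,0,0],[35,130,-70,0,0,0],[38,165,-70,0,0,0],[38,175,-70,0,0,0],[38,175,-50,0,0,0],[38,175,-25,0,0,0],[38,175,-8,0,0,0],[38,175,-1,0,0,0],[38,175,0,0,0,0],[38,175,0,0,0,0]]]'; python3 -m inch '[[[0,0,0,0,0,0],[0,0,0,0,0,0],[0,0,0,0,0,0],[0,0,-40,0,0,0],[-60,0,-90,0,0,0],[-150,0,-130,0,0,0],[-150,0,-130,0,0,0]]]' 60; python3 bars.py b6.png
```

```text
time_s: 40.78
eef_pos: [0.3423, 0.2895, 0.0056]
tcp_rot: [0.0, 0.752, 0.659, -0.003]
force: [-0.7, -1.1, 5.2]
width: 0.242
time_s: 42.28
eef_pos: [0.5185, 0.3034, 0.0056]
tcp_rot: [0.001, 0.751, 0.66, -0.005]
force: [-6.1, -7.6, 16.4]
width: 0.242
time_s: 43.15
eef_pos: [0.5014, 0.1541, 0.1354]
tcp_rot: [0.0, 0.752, 0.659, -0.003]
force: [1.0, 0.8, 1.0]
width: 0.704
bar1 x 0.518 y 0.3028 size 151 25 axis angle from +y toward +x deg 7.1
bar3 x 0.6255 y 0.3005 size 187 239 axis angle from +y toward +x deg 0.0
```

View pics/b6.png

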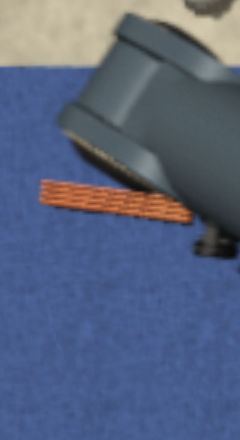

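```bash
python3 bar.py lie 518.3 303.2 7 20 90
```

```text
t 43.2 pos [502.6 147.4 136.5] w 0.705 F [-0.5 -4.8 -0.3] q [0.48, 0.62, -1.16, 1.94, 0.67, 1.05, -1.12]
target [505.3 197.4  82.7] row [50.5 -4.1 53.2  0.2 35.6 -1. ]
```

```bash
python3 -m inch '[[[50,-4,53,0,35.5,-1],[50,-4,53,0,35.5,-1],[50,-4,53,0,35.5,-1],[50,-4,53,0,35.5,-1],[50,-4,53,0,35.5,-1],[50,-4,53,0,35.5,-1]]]'; python3 bar.py lie 518.3 303.2 7 20 0
```

```text
time_s: 43.95
eef_pos: [0.504, 0.2067, 0.082]
tcp_rot: [-0.201, 0.711, 0.635, 0.226]
force: [0.1, -0.0, 0.2]
width: 0.699
t 43.95 pos [504.  206.7  82. ] w 0.699 F [ 0.1 -0.   0.2] q [0.77, 0.93, -1.31, 2.1, 0.69, 0.51, -0.94]
target [511.6 248.6   9. ] row [-7.4  2.7 84.2 -0.2 -0.2  0.5]
```

```bash
python3 -m inch '[[[-7,3,40,0,0,0],[-7,3,65,0,0,0],[-7,3,78,0,0,0],[-7,3,84,0,0,0],[-7,3,84,0,0,0]]]'; python3 bar.py lie 518.3 303.2 7 20 0; python3 -c "
from h import *
s=snap('side','s19.png')"
```

```text
time_s: 44.58
eef_pos: [0.5119, 0.2484, 0.0093]
tcp_rot: [-0.201, 0.711, 0.635, 0.226]
force: [-0.4, -0.5, -0.1]
width: 0.702
t 44.575 pos [511.9 248.4   9.3] w 0.702 F [-0.4 -0.5 -0.1] q [0.57, 0.96, -1.1, 2.1, 0.8, 0.34, -1.04]
target [511.6 248.6   9. ] row [-0.  -0.3  0.4 -0.2 -0.2  0.4]
```

View pics/s19.png

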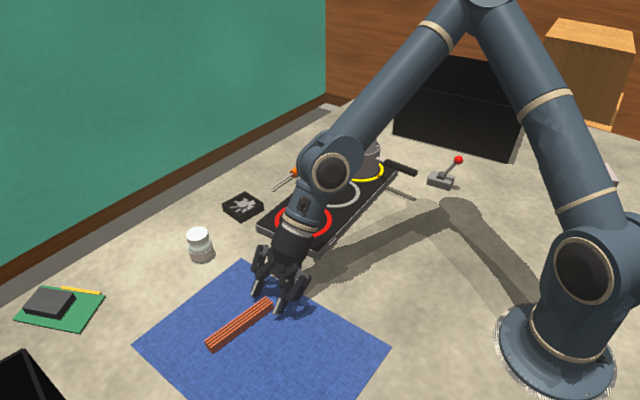

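```bash
python3 -m inch '[[[0,0,0,0,0,0],[0,0,0,0,0,0],[0,0,0,0,0,0],[0,0,0,0,0,0],[0,0,0,0,0,0],[0,0,0,0,0,0]]]' 0; python3 -m inch '[[[20,0,-30,0,0,0],[50,0,-72,0,0,0],[85,0,-120,0,0,0],[120,0,-172,0,0,0],[150,0,-214,0,0,0],[150,0,-214,0,0,0]]]'; python3 bar.py carry 560 -10 370 -20 86
```

```text
time_s: 45.38
eef_pos: [0.5123, 0.2479, 0.0093]
tcp_rot: [-0.201, 0.711, 0.634, 0.227]
force: [-1.1, -3.9, 6.0]
width: 0.239
time_s: 46.12
eef_pos: [0.5131, 0.2486, 0.2748]
tcp_rot: [-0.197, 0.711, 0.635, 0.229]
force: [0.8, -1.4, -1.4]
width: 0.239
t 46.125 pos [513.1 248.6 274.8] w 0.239 F [ 0.8 -1.4 -1.4] q [0.79, 0.54, -1.37, 1.92, 0.03, 0.74, -0.57]
target [560. -10. 370.] row [-151.1   77.3 -222.1    1.   -55.2   -2.6]
```

```bash
python3 -m inch '[[[-151,77,-222,0,-55,-3],[-151,77,-222,0,-55,-3],[-151,77,-222,0,-55,-3],[-151,77,-222,0,-55,-3],[-151,77,-222,0,-55,-3],[-151,77,-222,0,-55,-3],[-151,77,-222,0,-55,-3],[-151,77,-222,0,-55,-3]]]'; python3 pan.py p8.png .108 .40 .70 -.40 .02;python3 -c "
from h import *
s=snap('side');a=cv2.resize(s['pixels'][40:230,300:430,::-1],None,fx=4,fy=4,interpolation=cv2.INTER_CUBIC)[:600]
cv2.imwrite('pics/s20z.png',a)"; python3 bar.py stand 626 -256 -94 350
```

```text
time_s: 47.12
eef_pos: [0.5588, -0.0118, 0.3636]
tcp_rot: [0.119, 0.719, 0.673, -0.123]
force: [0.0, 0.1, -1.0]
width: 0.241
pan_mid top 0.95 [ 0.623  -0.2946  0.069 ]
pan_mid side 0.61 [ 0.6246 -0.2823  0.069 ]
pan_cells top 0.82 [ 0.6237 -0.2949  0.104 ]
pan_cells side 0.72 [ 0.6211 -0.2881  0.104 ]
pan_handle top 0.87 [ 0.4754 -0.2785  0.086 ]
pan_handle side 0.8 [ 0.476 -0.268  0.086]
t 47.575 pos [559.1 -11.6 364.5] w 0.237 F [-0.6  0.4 -0.1] q [0.53, 0.38, -1.03, 1.58, 0.62, 1.56, -0.63]
target [ 625.9 -258.   350. ] row [-222.1   82.5   96.     0.5  -35.2   -0. ]
```

View pics/s20z.png

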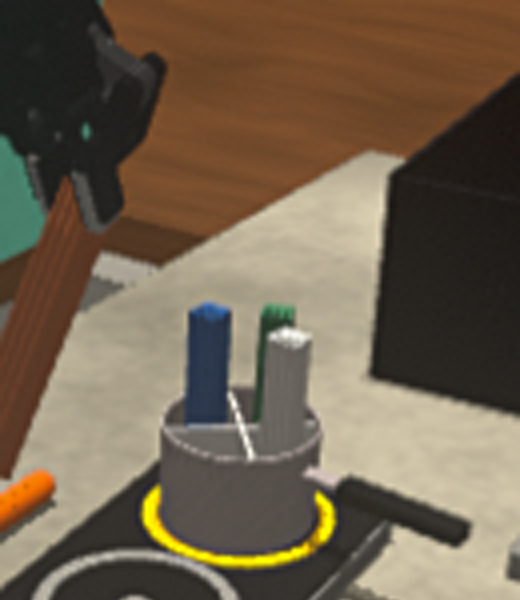

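View pics/p8.png

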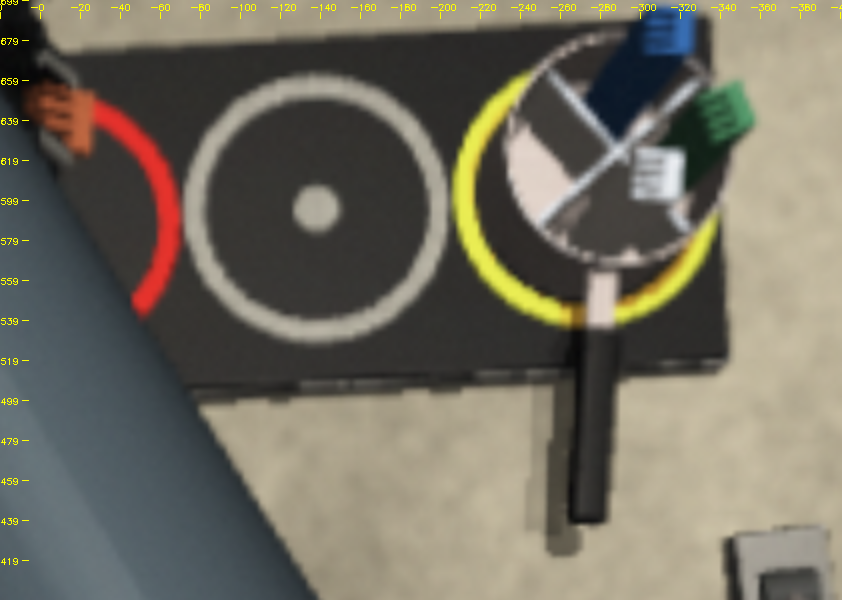

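The pan is still on yellow with its cross centre at (618,152), three bars stand in it, and the +y cell is clear. I bring the orange bar over.

```bash
python3 -m inch '[[[-222,82,96,0,-35,0],[-222,82,96,0,-35,0],[-222,82,96,0,-35,0],[-222,82,96,0,-35,0],[-222,82,96,0,-35,0],[-222,82,96,0,-35,0],[-222,82,96,0,-35,0],[-222,82,96,0,-35,0]]]'; python3 bar.py stand 626 -256 -94 173;python3 -c "
from h import *
s=snap('side');a=cv2.resize(s['pixels'][40:230,300:430,::-1],None,fx=4,fy=4,interpolation=cv2.INTER_CUBIC)[:600]
cv2.imwrite('pics/s21z.png',a)"
```

```text
time_s: 48.58
eef_pos: [0.6259, -0.2561, 0.3506]
tcp_rot: [0.318, 0.649, 0.607, -0.333]
force: [1.0, 0.0, -0.9]
width: 0.239
t 48.575 pos [ 625.9 -256.1  350.6] w 0.239 F [ 1.   0.  -0.9] q [0.47, 0.53, -0.76, 1.6, 1.23, 1.66, -0.59]
target [ 625.9 -258.   173. ] row [144.   -1.4 104.    0.6  -0.2  -0.2]
```

View pics/s21z.png

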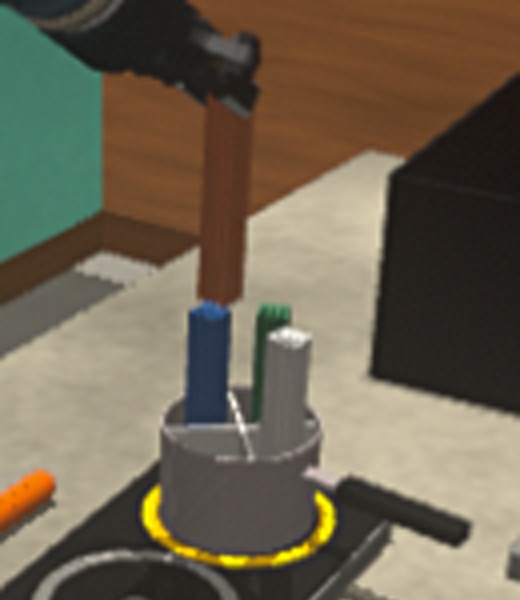

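```bash
python3 -m inch '[[[20,-1,14,0,0,0],[45,-1,32,0,0,0],[65,-1,45,0,0,0],[85,-1,59,0,0,0],[105,-1,73,0,0,0],[122,-1,86,0,0,0],[134,-1,95,0,0,0],[142,-1,101,0,0,0],[144,-1,103,0,0,0],[144,-1,103,0,0,0]]]'; python3 bar.py stand 626 -256 -94 165;python3 -c "
from h import *
s=snap('side');a=cv2.resize(s['pixels'][40:230,300:430,::-1],None,fx=4,fy=4,interpolation=cv2.INTER_CUBIC)[:600]
cv2.imwrite('pics/s22z.png',a)"
```

```text
time_s: 49.88
eef_pos: [0.626, -0.2589, 0.1733]
tcp_rot: [0.317, 0.649, 0.606, -0.333]
force: [-0.2, -0.7, -0.7]
width: 0.238
t 49.875 pos [ 626.  -258.9  173.3] w 0.238 F [-0.2 -0.7 -0.7] q [0.43, 0.73, -0.7, 1.74, 1.33, 1.56, -0.88]
target [ 625.9 -258.   165. ] row [ 7.3 -0.2  4.   0.5 -0.2 -0.2]
```

View pics/s22z.png

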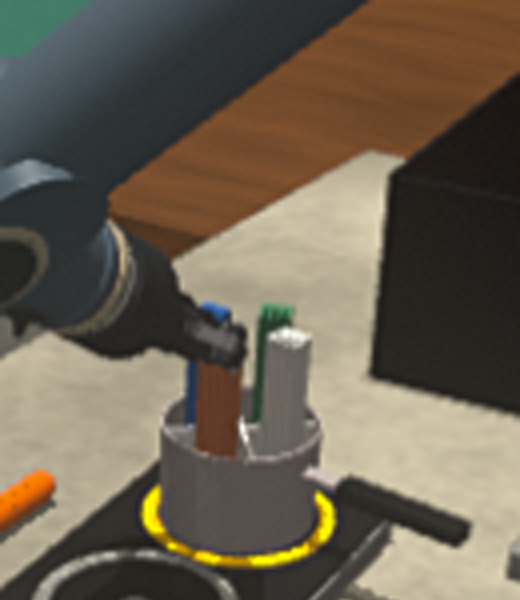

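```bash
python3 -m inch '[[[2,0,1,0,0,0],[4,0,2.5,0,0,0],[5,0,3,0,0,0]]]'; python3 -m inch '[[[0,0,0,0,0,0],[0,0,0,0,0,0],[0,0,0,0,0,0],[0,0,-15,0,0,0],[0,0,-50,0,0,0],[0,0,-100,0,0,0],[0,0,-150,0,0,0],[0,0,-200,0,0,0]]]' 32;python3 pan.py p9.png .108 .40 .70 -.40 .02;python3 -c "
from h import *
s=snap('side');a=cv2.resize(s['pixels'][40:230,300:430,::-1],None,fx=4,fy=4,interpolation=cv2.INTER_CUBIC)[:600]
cv2.imwrite('pics/s23z.png',a)"; python3 go.py 481 -280 200 -4
```

```text
time_s: 50.3
eef_pos: [0.6265, -0.2588, 0.1702]
tcp_rot: [0.319, 0.649, 0.605, -0.334]
force: [-1.7, 1.7, 10.6]
width: 0.238
time_s: 51.3
eef_pos: [0.6355, -0.0929, 0.2839]
tcp_rot: [0.317, 0.649, 0.606, -0.333]
force: [0.8, -0.5, 0.4]
width: 0.376
pan_mid top 0.65 [ 0.6183 -0.2942  0.069 ]
pan_mid side 0.9 [ 0.6178 -0.2709  0.069 ]
pan_cells top 0.94 [ 0.6284 -0.29    0.104 ]
pan_cells side 0.57 [ 0.6111 -0.2822  0.104 ]
pan_handle top 0.71 [ 0.4772 -0.2838  0.086 ]
pan_handle side 0.65 [ 0.4886 -0.2896  0.086 ]
t 51.75 pos [635.1 -96.9 281.6] F [-1.3 -1.1  0. ] w 0.3726057289380615 q [ 0.2  0.7 -0.8  1.6  1.2  1.8 -0.8]
row [ -45.1 -142.   204.3   43.1   42.5   82.4]
```

View pics/s23z.png

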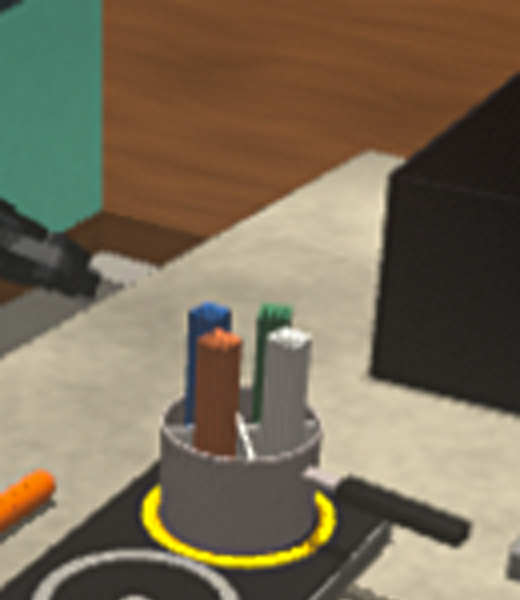

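View pics/p9.png

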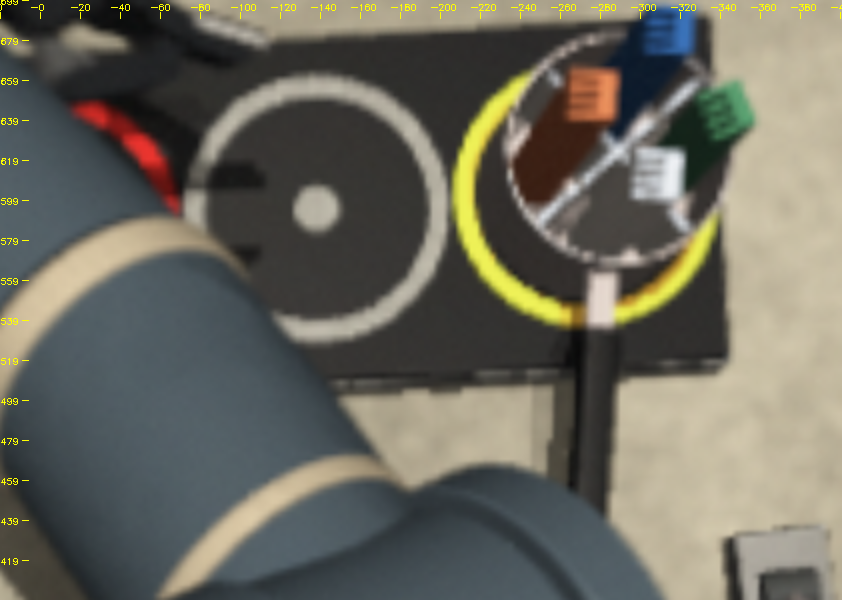

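All four bars stand in the pan. Now I regrip the handle, going via a safe waypoint.

```bash
python3 go.py 460 -120 280 -4
```

```text
t 51.75 pos [635.1 -96.9 281.6] F [-1.3 -1.1  0. ] w 0.3726057289380615 q [ 0.2  0.7 -0.8  1.6  1.2  1.8 -0.8]
row [ -19.5 -173.1   28.8   43.1   42.5   82.4]
```

```bash
python3 -m inch '[[[-19,-173,29,43.1,42.5,82.4],[-19,-173,29,43.1,42.5,82.4],[-19,-173,29,43.1,42.5,82.4],[-19,-173,29,43.1,42.5,82.4],[-19,-173,29,43.1,42.5,82.4],[-19,-173,29,43.1,42.5,82.4],[-19,-173,29,43.1,42.5,82.4],[-19,-173,29,43.1,42.5,82.4],[-19,-173,29,43.1,42.5,82.4],[-19,-173,29,43.1,42.5,82.4],[-19,-173,29,43.1,42.5,82.4]]]' 60; python3 go.py 480 -280 150 -4;python3 pan.py p10.png .094 .40 .70 -.40 .02
```

```text
time_s: 53.12
eef_pos: [0.4595, -0.1205, 0.2796]
tcp_rot: [-0.0, 0.999, -0.035, 0.0]
force: [-0.2, -0.4, -0.7]
width: 0.704
t 53.125 pos [ 459.5 -120.5  279.6] F [-0.2 -0.4 -0.7] w 0.7037000836976554 q [ 0.9  0.2 -0.8  1.9  0.1  1.1 -1.6]
row [ 31.6 157.7 129.6  -0.   -0.   -0. ]
pan_mid top 0.74 [ 0.6192 -0.2977  0.069 ]
pan_mid side 0.65 [ 0.6124 -0.272   0.069 ]
pan_cells top 0.69 [ 0.6237 -0.2941  0.104 ]
pan_cells side 0.88 [ 0.6145 -0.2775  0.104 ]
pan_handle top 0.75 [0.7144 0.2071 0.086 ]
pan_handle side 0.92 [ 0.4801 -0.2719  0.086 ]
```

View pics/p10.png

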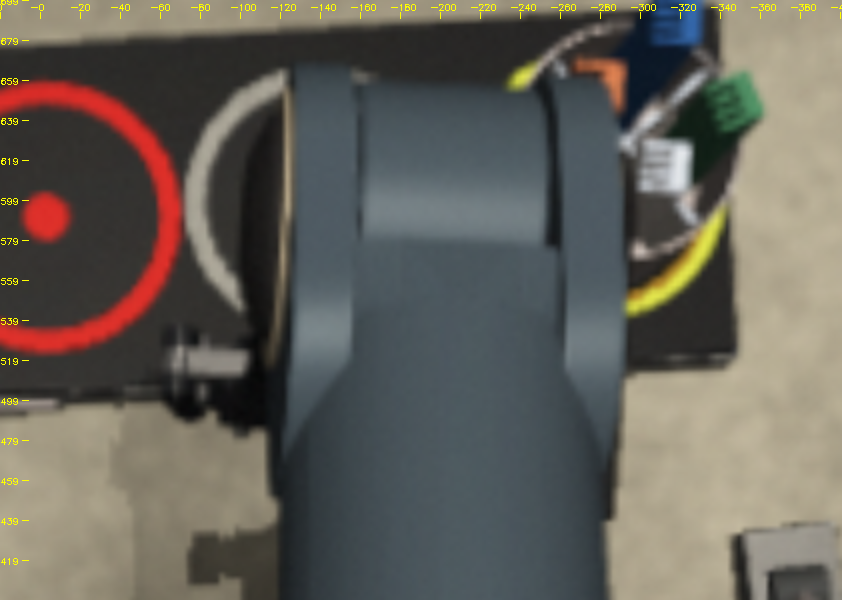

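```bash
python3 -m inch '[[[32,158,0,0,0,0],[32,158,0,0,0,0],[32,158,40,0,0,0],[32,158,90,0,0,0],[32,158,130,0,0,0],[32,158,130,0,0,0]]]'; python3 go.py 481 -280 68 -4;python3 -c "
from h import *
s=snap('side','s24.png');t=snap('top','t24.png')"
```

```text
time_s: 54.28
eef_pos: [0.4802, -0.2773, 0.1468]
tcp_rot: [-0.003, 0.999, -0.033, -0.002]
force: [-0.4, -0.1, 1.6]
width: 0.704
t 54.275 pos [ 480.2 -277.3  146.8] F [-0.4 -0.1  1.6] w 0.703865200399065 q [ 0.9  0.4 -0.6  1.9  0.3  0.9 -1.5]
row [ 1.3  3.  78.8 -0.3  0.3  0.2]
```

View pics/s24.png

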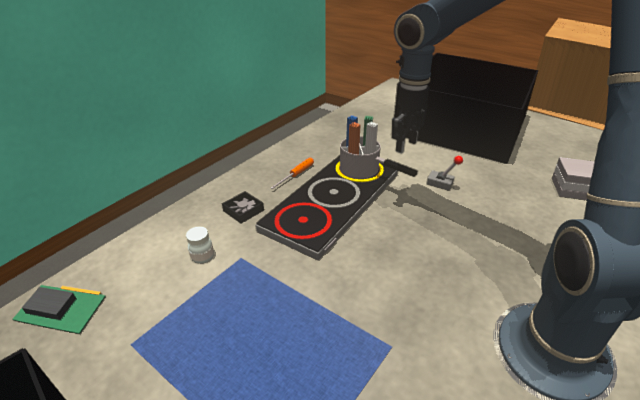

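View pics/t24.png

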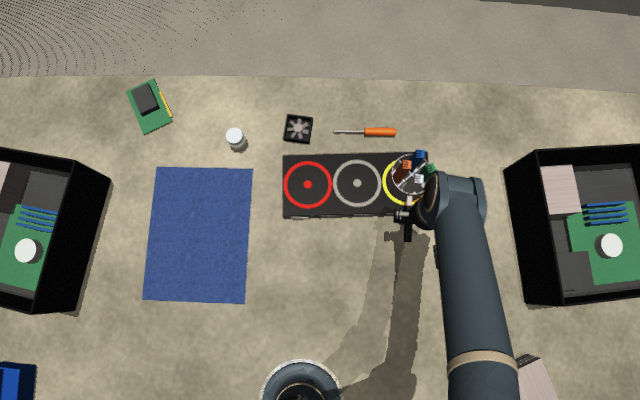

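The tool is above the handle and clear of the bars. I descend and grip.

```bash
python3 -m inch '[[[1,3,40,0,0,0],[1,3,70,0,0,0],[1,3,79,0,0,0],[1,3,79,0,0,0]]]'; python3 -m inch '[[[0,0,0,0,0,0],[0,0,0,0,0,0],[0,0,0,0,0,0],[0,0,0,0,0,0],[0,0,0,0,0,0],[0,0,0,0,0,0]]]' 0;python3 pan.py p11.png .094 .40 .70 -.40 .02; python3 go.py 481 -280 68 -4
```

```text
time_s: 54.88
eef_pos: [0.4842, -0.2815, 0.072]
tcp_rot: [-0.0, 0.999, -0.034, 0.002]
force: [-0.2, -0.2, 0.5]
width: 0.708
time_s: 55.62
eef_pos: [0.4838, -0.281, 0.0718]
tcp_rot: [-0.0, 0.999, -0.033, 0.001]
force: [-1.7, 1.5, 6.5]
width: 0.218
pan_mid top 0.96 [ 0.6252 -0.2883  0.069 ]
pan_mid side 0.95 [ 0.6228 -0.2865  0.069 ]
pan_cells top 0.93 [ 0.6226 -0.2882  0.104 ]
pan_cells side 0.74 [ 0.6268 -0.2967  0.104 ]
pan_handle top 0.73 [ 0.4813 -0.2913  0.086 ]
pan_handle side 0.98 [ 0.4818 -0.2745  0.086 ]
t 56.025 pos [ 483.8 -281.    71.8] F [-1.3  1.7  6.4] w 0.21974905458059196 q [ 0.9  0.5 -0.6  1.9  0.4  0.8 -1.6]
row [-2.9 -0.8  3.8 -0.1 -0.2  0.2]
```

View pics/p11.png

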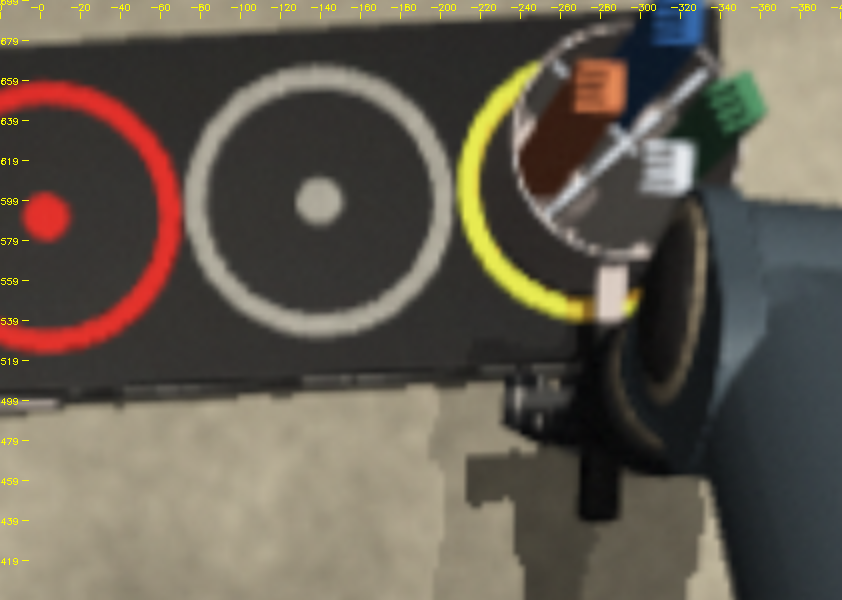

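```bash
python3 -m inch '[[[-0.5,-4,0,0,0,0],[-1,-12,0,0,0,0],[-3,-24,0,0,0,0],[-5,-38,0,0,0,0],[-7,-53,0,0,0,0],[-8,-68,0,0,0,0],[-10,-84,0,0,0,0],[-12,-100,0,0,0,0],[-14,-115,0,0,0,0],[-16,-128,0,0,0,0],[-17,-138,0,0,0,0],[-17.6,-144,0,0,0,0]]]'; python3 -c "
from h import *
s=snap('side','s25.png')"; python3 go.py 467 9.5 71 -4
```

```text
time_s: 57.52
eef_pos: [0.4762, -0.1386, 0.0718]
tcp_rot: [0.001, 0.999, -0.036, 0.002]
force: [1.0, -6.0, 2.7]
width: 0.219
t 57.575 pos [ 476.3 -137.8   71.8] F [ 1.4 -4.5  3.7] w 0.21870324127087565 q [ 0.7  0.5 -0.6  2.1  0.4  0.7 -1.8]
row [ -19.6 -146.2    0.6    0.    -0.2   -0. ]
```

View pics/s25.png

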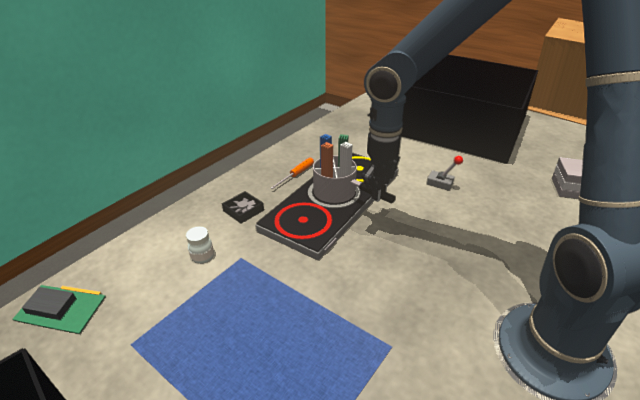

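The pan is halfway, at (335,180), and all four bars still stand. I continue.

```bash
python3 -m inch '[[[-0.5,-4,0,0,0,0],[-1,-12,0,0,0,0],[-3,-24,0,0,0,0],[-5,-38,0,0,0,0],[-7,-53,0,0,0,0],[-8,-68,0,0,0,0],[-10,-84,0,0,0,0],[-12,-100,0,0,0,0],[-14,-115,0,0,0,0],[-16,-128,0,0,0,0],[-17,-138,0,0,0,0],[-18,-144,0,0,0,0]]]';python3 pan.py p12.png .108 .40 .70 -.16 .12; python3 -c "
from h import *
s=snap('side','s26.png')"; python3 go.py 467 9.5 71 -4
```

```text
time_s: 59.08
eef_pos: [0.4678, 0.0066, 0.0717]
tcp_rot: [0.0, 0.999, -0.036, 0.001]
force: [1.2, -6.8, 4.7]
width: 0.222
pan_mid top 0.87 [ 0.608  -0.0095  0.069 ]
pan_mid side 0.88 [0.6059 0.0025 0.069 ]
pan_cells top 0.88 [ 0.6033 -0.0042  0.104 ]
pan_cells side 0.9 [ 0.605  -0.0023  0.104 ]
pan_handle top 0.59 [ 0.6088 -0.005   0.086 ]
pan_handle side 0.67 [0.4642 0.0133 0.086 ]
t 59.525 pos [467.6   7.4  71.6] F [ 0.5 -3.1  6.3] w 0.21525447714706616 q [ 0.4  0.4 -0.6  2.1  0.4  0.7 -2.1]
row [-0.8 -2.   0.6 -0.  -0.2  0. ]
```

View pics/p12.png

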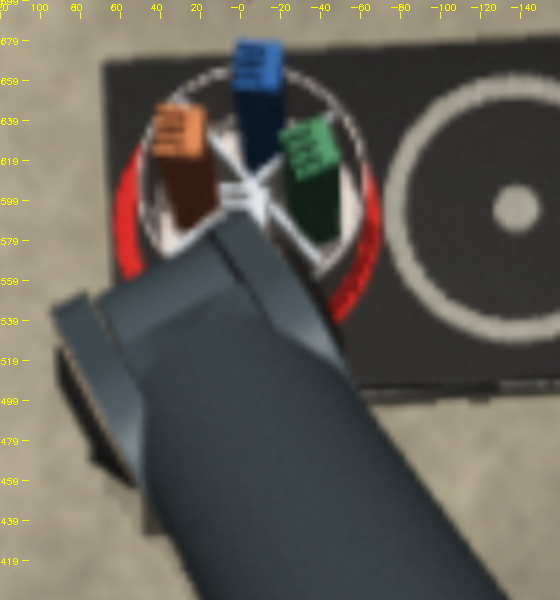

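View pics/s26.png

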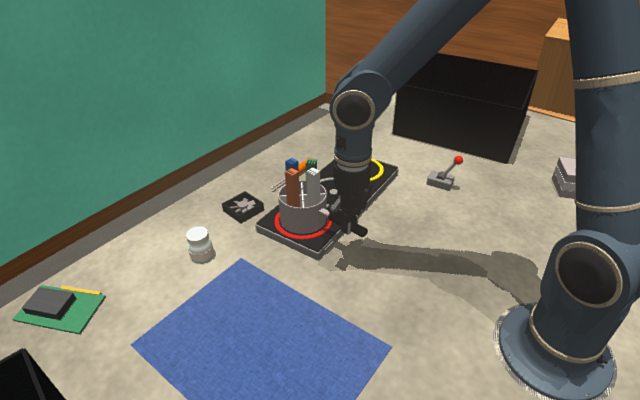

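The rim centre is at (253,181), about 6 mm short of red in y. I nudge it 5 mm, then release.

```bash
python3 -m inch '[[[0,-3,0,0,0,0],[0,-6,0,0,0,0],[0,-6,0,0,0,0]]]'; python3 -m inch '[[[0,0,0,0,0,0],[0,0,0,0,0,0],[0,0,0,0,0,0],[0,0,-40,0,0,0],[0,0,-100,0,0,0],[0,0,-160,0,0,0],[0,0,-200,0,0,0]]]' 50; python3 go.py 430 -150 280 -4
```

```text
time_s: 59.9
eef_pos: [0.4678, 0.0125, 0.0715]
tcp_rot: [0.0, 0.999, -0.035, 0.001]
force: [0.1, -5.6, 7.4]
width: 0.22
time_s: 60.78
eef_pos: [0.4674, 0.0149, 0.2737]
tcp_rot: [-0.001, 0.999, -0.033, 0.002]
force: [1.8, 0.6, 0.8]
width: 0.583
t 60.775 pos [467.4  14.9 273.7] F [1.8 0.6 0.8] w 0.5833459995751107 q [ 0.6  0.1 -0.8  1.9  0.1  1.1 -1.9]
row [-26.4 167.   -6.7  -0.1  -0.3   0.2]
```

```bash
python3 -m inch '[[[-26,167,-7,0,0,0],[-26,167,-7,0,0,0],[-26,167,-7,0,0,0],[-26,167,-7,0,0,0]]]' 0; python3 pan.py p13.png .108 .40 .70 -.16 .12
python3 - <<'E'
from h import *
np.set_printoptions(precision=4,suppress=True)
t=snap('top');s=snap('side'); u=[]
for c,(x0,y0) in ((t,(430,235)),(s,(420,140))):
    sub=c['pixels'][y0:y0+50,x0:x0+60]; hsv=cv2.cvtColor(sub,cv2.COLOR_RGB2HSV)
    m=cv2.inRange(hsv,(0,150,80),(8,255,255))|cv2.inRange(hsv,(172,150,80),(180,255,255))
    ys,xs=np.nonzero(m);u.append((xs.mean()+x0,ys.mean()+y0));print(u[-1],len(xs))
print('tip',tri(t,u[0],s,u[1]))
for n,c in(('top',t),('side',s)):
    for r in env.spot_point(n,'switch_foot')[:1]: print(n,r,onz(c,r['uv'],0))
a=t['pixels'][230:290,410:490,::-1];cv2.imwrite('pics/sw0.png',cv2.resize(a,None,fx=8,fy=8,interpolation=cv2.INTER_CUBIC))
E
```

```text
time_s: 61.28
eef_pos: [0.4286, -0.154, 0.2774]
tcp_rot: [-0.001, 0.999, -0.037, 0.0]
force: [0.3, 1.1, 0.4]
width: -0.001
pan_mid top 0.6 [ 0.6047 -0.0088  0.069 ]
pan_mid side 0.89 [0.6008 0.017  0.069 ]
pan_cells top 0.62 [ 0.6114 -0.0091  0.104 ]
pan_cells side 0.62 [0.6085 0.0043 0.104 ]
pan_handle top 0.83 [0.4577 0.0099 0.086 ]
pan_handle side 0.92 [0.4662 0.0152 0.086 ]
(np.float64(455.0151515151515), np.float64(267.6363636363636)) 66
(np.float64(458.17857142857144), np.float64(159.44642857142858)) 56
tip (array([ 0.3721, -0.4049,  0.0926]), np.float64(0.0006331390644360217))
top {'uv': [440.3, 254.1], 'confidence': 0.77} [ 0.415  -0.3949  0.    ]
side {'uv': [346.8, 225.2], 'confidence': 0.73} [ 0.5258 -0.0751  0.    ]
```

View pics/sw0.png

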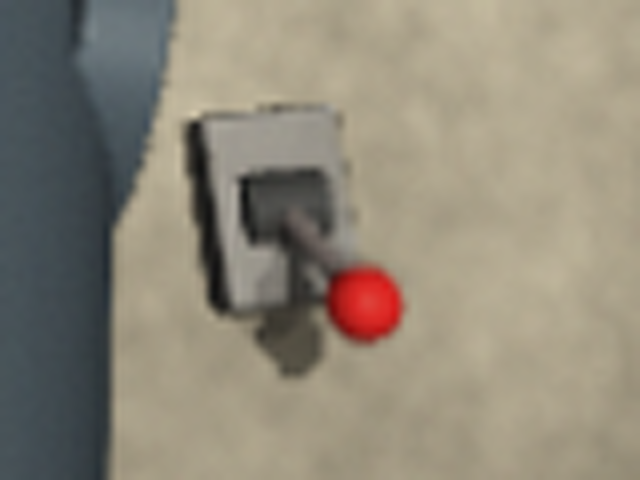

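View pics/p13.png

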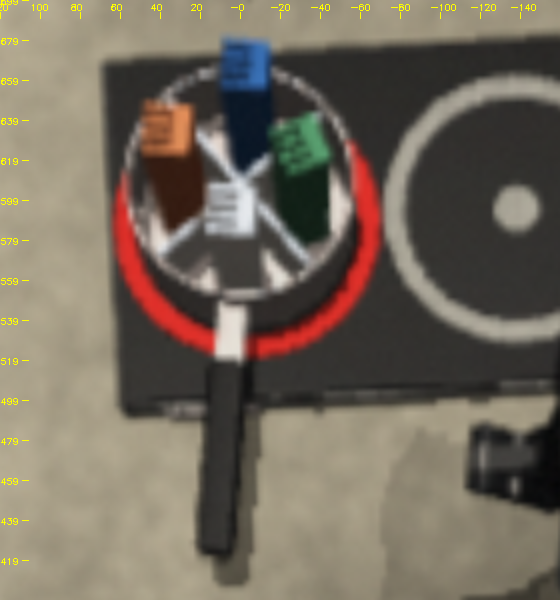

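```bash
python3 - <<'E'
from h import *
np.set_printoptions(precision=4,suppress=True)
t=snap('top')
P=[onz(t,(410+a/8,230+b/8),.025)[:2] for a,b in((203,120),(233,312),(336,108))]
print(P, 'x-dir yaw',np.degrees(np.arctan2(*(P[0]-P[1])[::-1])), np.linalg.norm(P[0]-P[1]),np.linalg.norm(P[0]-P[2]),np.degrees(np.arctan2(*(P[0]-P[2])[::-1]))-90)
d=(P[0]-P[1]);print('centre',(P[1]+P[2])/2)
E
python3 go.py 330 -410 200 -4
```

```text
[array([ 0.4387, -0.3735]), array([ 0.3706, -0.3824]), array([ 0.444 , -0.4223])] x-dir yaw 7.392586534604306 0.06860787994027946 0.04909895715884716 6.251534406554299
centre [ 0.4073 -0.4024]
t 61.925 pos [ 429.9 -150.5  277.8] F [ 0.2  0.2 -0.3] w 0.0009981591053206636 q [ 0.8  0.1 -0.7  1.9  0.1  1.1 -1.5]
row [-82.5 265.7  77.2  -0.1  -0.1   0.2]
```

The pan is on red: its rim centre at (238,182) in the rectified view is within 2 mm, and all bars stand. The ball is at (0.372, -0.405, 0.093) and its block yaw is about 6°. Next I move behind the lever.

```bash
python3 go.py 322 -411 180 6
```

```text
t 61.925 pos [ 429.9 -150.5  277.8] F [ 0.2  0.2 -0.3] w 0.0009981591053206636 q [ 0.8  0.1 -0.7  1.9  0.1  1.1 -1.5]
row [-90.4 267.3  97.2  -0.1  -0.1  -9.8]
```

```bash
python3 -m inch '[[[-90,267,97,0,0,-10],[-90,267,97,0,0,-10],[-90,267,97,0,0,-10],[-90,267,97,0,0,-10],[-90,267,97,0,0,-10],[-90,267,97,0,0,-10],[-90,267,130,0,0,-10],[-90,267,170,0,0,-10],[-90,267,205,0,0,-10],[-90,267,207,0,0,-10]]]'; python3 go.py 322 -411 70 6; python3 -c "
from h import *
s=snap('side','s27.png');t=snap('top','t27.png')"
```

```text
time_s: 63.18
eef_pos: [0.322, -0.4086, 0.0685]
tcp_rot: [-0.003, 0.999, 0.054, -0.0]
force: [0.2, -0.3, 0.5]
width: -0.003
t 63.175 pos [ 322.  -408.6   68.5] F [ 0.2 -0.3  0.5] w -0.003173358344106997 q [ 1.1  0.5 -0.4  2.   0.3  0.7 -0.9]
row [-0.2  2.4 -1.5 -0.3  0.   0.2]
```

View pics/s27.png

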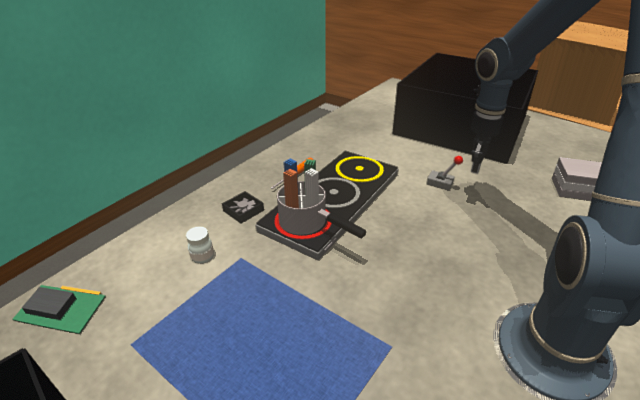

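The fingertip is behind the ball at (459,159). I push.

```bash
python3 -m inch '[[[12,1,0,0,0,0],[24,1,0,0,0,0],[36,1,0,0,0,0],[48,1,0,0,0,0],[60,1,0,0,0,0],[72,1,0,0,0,0],[82,1,0,0,0,0],[92,1,0,0,0,0],[100,1,0,0,0,0],[103,1,0,0,0,0],[103,1,0,0,0,0]]]'; python3 -c "
from h import *
s=snap('side');t=snap('top','t28.png')
cv2.imwrite('pics/s28z.png',cv2.resize(s['pixels'][100:220,380:520,::-1],None,fx=5,fy=5,interpolation=cv2.INTER_CUBIC))"
```

```text
time_s: 64.65
eef_pos: [0.4225, -0.4009, 0.0699]
tcp_rot: [-0.001, 0.999, 0.053, -0.002]
force: [-5.9, -0.1, 2.5]
width: -0.002
```

View pics/s28z.png

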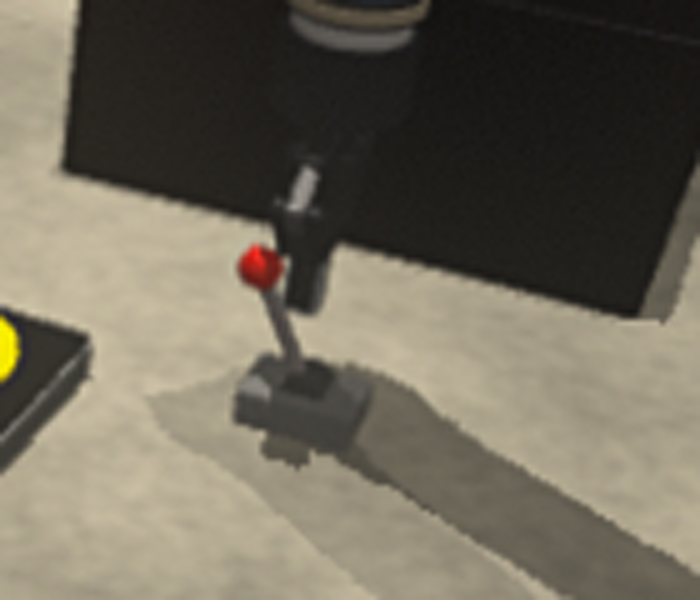

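```bash
python3 -m inch '[[[3,0,0,0,0,0],[5,0,0,0,0,0],[5,0,0,0,0,0]]]'
cat > sw.py <<'E'
from h import *
np.set_printoptions(precision=4,suppress=True)
t=snap('top');s=snap('side');u=[]
for c,(x0,y0) in ((t,(425,225)),(s,(415,130))):
    sub=c['pixels'][y0:y0+60,x0:x0+70]; hsv=cv2.cvtColor(sub,cv2.COLOR_RGB2HSV)
    m=cv2.inRange(hsv,(0,150,80),(8,255,255))|cv2.inRange(hsv,(172,150,80),(180,255,255))
    ys,xs=np.nonzero(m);print(len(xs));u.append((xs.mean()+x0,ys.mean()+y0) if len(xs) else None)
if all(u):print('tip',tri(t,u[0],s,u[1]))
elif u[1]: print('side',onz(s,u[1],.092))
E
python3 sw.py
```

```text
time_s: 65.12
eef_pos: [0.423, -0.4009, 0.0696]
tcp_rot: [-0.002, 0.999, 0.052, -0.006]
force: [-14.1, 0.4, 8.6]
width: 0.002
45
49
tip (array([ 0.4497, -0.3944,  0.0917]), np.float64(0.002947977939121623))
```

The tip travelled 78 mm, a full swing, and the lever is at its stop (14 N). I back off and check.

```bash
python3 -m inch '[[[-10,0,0,0,0,0],[-40,0,0,0,0,0],[-70,0,0,0,0,0],[-80,0,-50,0,0,0],[-80,0,-110,0,0,0],[-80,0,-160,0,0,0],[-80,0,-160,0,0,0]]]'; python3 sw.py; python3 pan.py p14.png .108 .40 .70 -.16 .12; python3 -c "
from h import *
s=snap('side','s29.png');t=snap('top','t29.png')"; python3 s1.py | grep -E 'fan|jar|driver'
```

```text
time_s: 66.1
eef_pos: [0.353, -0.4108, 0.2351]
tcp_rot: [0.004, 0.999, 0.054, 0.005]
force: [-0.1, 0.1, -0.5]
width: -0.004
68
53
tip (array([ 0.4486, -0.3952,  0.0926]), np.float64(0.0009737569365901365))
pan_mid top 0.83 [ 0.6103 -0.0069  0.069 ]
pan_mid side 0.64 [0.6093 0.01   0.069 ]
pan_cells top 0.9 [ 0.6106 -0.0001  0.104 ]
pan_cells side 0.55 [0.603  0.0134 0.104 ]
pan_handle top 0.96 [0.469  0.0068 0.086 ]
pan_handle side 0.64 [0.4582 0.0153 0.086 ]
fan top 0.58 [295.  133.5] [0.776 0.044 0.   ]
fan side 0.68 [240.6 206.3] [0.805 0.03  0.   ]
jar top 0.59 [237.2 143.5] [0.738 0.221 0.   ]
jar top 0.24 [406.5 180.2] [ 0.635 -0.299  0.   ]
jar side 0.83 [200.9 255.5] [0.741 0.223 0.   ]
jar side 0.42 [439.1 182.4] [ 0.413 -0.403  0.   ]
driver top 0.83 [367.4 133.3] [ 0.783 -0.181  0.   ]
driver side 0.43 [291.5 177.1] [ 0.787 -0.166  0.   ]
```

View pics/s29.png

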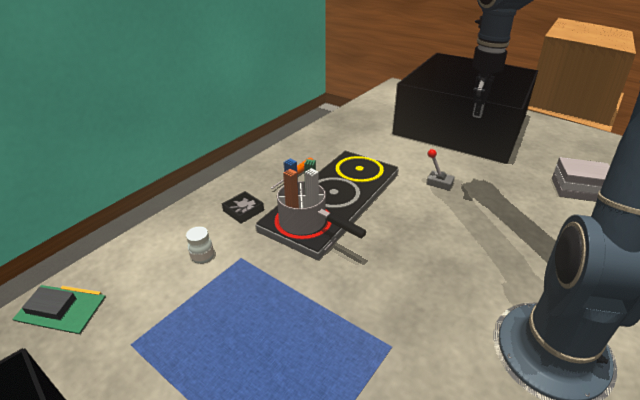

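View pics/p14.png

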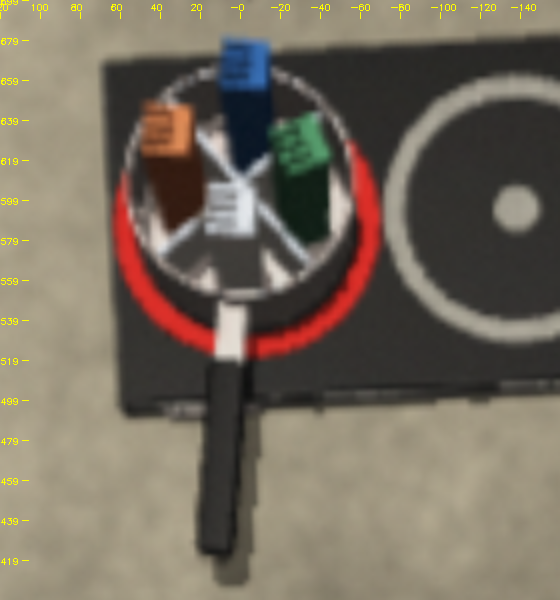

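The lever stayed on, with its ball at (432,153) in the side view. The pan is centred on red at (239,182), all four bars stand, and the bystanders and the retracted tool are clear. I hand in.

```bash
python3 -c "
from rig import env
print(env.hand_in())"
```

```text
the job is handed in; nothing more can be done
None
```

The job is done and handed in at about 67 s of the 210 s. `env.hand_in()` gave no verdict, so the results below are my own last checks.

**What I did:** I slid the pan by its handle from grey to yellow. I then stood all four bars in its cells (green, blue, silver, orange), slid the loaded pan to red, and pushed the lever fully over.

**Last checks:**
- **Pan:** its axis was about 1–2 mm from the red ring's centre, by my reading of the top picture. The spot networks scattered by up to about 17 mm around that.
- **Bars:** all four stood in their cells. The green one leaned slightly.
- **Switch:** the ball had moved about 77 mm, which is the full swing, and it stayed there after I backed off.
- **Bystanders:** the fan, jar and screwdriver showed no shift beyond the detectors' noise of about 10 mm.
- **Robot:** the tool was lifted clear and touched nothing.

**Mishaps, both mended or harmless:**
- I first turned the green bar the wrong way up in the air and corrected it.
- The orange bar lay too close to the base for a tilted grip, so I carried it flat to a better spot first.

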